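Load and start the paint-pot shaker

TASK

Get the paint-pot shaker going: before any pot goes in, nudge its battery slide switch fully to off by the small ridge, then stand every small paint pot from the table upright in a well of its own, right down on the well's floor. Only when all the pots are in, nudge the switch back fully to on, and last of all pull the locking toggle's bat out, flip it over from standby to run and let it seat itself again. Leave the jar, eraser, tape, palette knife and tin where they are.

Things in the scene. Friction and masses are not known exactly. Their poses are not given: they have to be found in the camera images.
- pot0: A small lidded paint pot: a plain upright cylinder 28 mm in diameter and 58 mm tall (solid steel foot 16 mm high, white middle, grey screw lid, all of the same diameter), about 90 g with the weight low down so that it stays upright when knocked, standing on the table. Origin at the centre of its underside, z along its axis. All pots are alike; some may be absent.
- pot1: A small lidded paint pot: a plain upright cylinder 28 mm in diameter and 58 mm tall (solid steel foot 16 mm high, white middle, grey screw lid, all of the same diameter), about 90 g with the weight low down so that it stays upright when knocked, standing on the table. Origin at the centre of its underside, z along its axis. All pots are alike; some may be absent.
- pot2: A small lidded paint pot: a plain upright cylinder 28 mm in diameter and 58 mm tall (solid steel foot 16 mm high, white middle, grey screw lid, all of the same diameter), about 90 g with the weight low down so that it stays upright when knocked, standing on the table. Origin at the centre of its underside, z along its axis. All pots are alike; some may be absent.
- pot3: A small lidded paint pot: a plain upright cylinder 28 mm in diameter and 58 mm tall (solid steel foot 16 mm high, white middle, grey screw lid, all of the same diameter), about 90 g with the weight low down so that it stays upright when knocked, standing on the table. Origin at the centre of its underside, z along its axis. All pots are alike; some may be absent.
- pot4: A small lidded paint pot: a plain upright cylinder 28 mm in diameter and 58 mm tall (solid steel foot 16 mm high, white middle, grey screw lid, all of the same diameter), about 90 g with the weight low down so that it stays upright when knocked, standing on the table. Origin at the centre of its underside, z along its axis. All pots are alike; some may be absent.
- shaker: Desk-top paint-pot shaker fixed to the table: a grey block 150 mm (its x) by 254 mm (its y) by 40 mm tall. Origin at the centre of its underside, z up; five open wells in a row parallel to its y along its far (+x) half, slide switch at the -y end and locking toggle at the +y end of its near (-x) half. Only the toggle, the 6.5 mm switch ridge and seated pots stand above the flat 40 mm high deck.
- well0 (a point): Centre of the mouth of well 1 of 5 in the shaker's deck, 40 mm above the table (well 1 lies 96 mm towards the -y end). Round bore 33 mm in diameter, 22 mm deep with a flat floor 18 mm above the table; a seated pot stands 36 mm proud of the deck. Any pot fits any well.
- well1 (a point): Centre of the mouth of well 2 of 5 in the shaker's deck, 40 mm above the table (well 2 lies 48 mm towards the -y end). Round bore 33 mm in diameter, 22 mm deep with a flat floor 18 mm above the table; a seated pot stands 36 mm proud of the deck. Any pot fits any well.
- well2 (a point): Centre of the mouth of well 3 of 5 in the shaker's deck, 40 mm above the table (well 3 lies in the middle). Round bore 33 mm in diameter, 22 mm deep with a flat floor 18 mm above the table; a seated pot stands 36 mm proud of the deck. Any pot fits any well.
- well3 (a point): Centre of the mouth of well 4 of 5 in the shaker's deck, 40 mm above the table (well 4 lies 48 mm towards the +y end). Round bore 33 mm in diameter, 22 mm deep with a flat floor 18 mm above the table; a seated pot stands 36 mm proud of the deck. Any pot fits any well.
- well4 (a point): Centre of the mouth of well 5 of 5 in the shaker's deck, 40 mm above the table (well 5 lies 96 mm towards the +y end). Round bore 33 mm in diameter, 22 mm deep with a flat floor 18 mm above the table; a seated pot stands 36 mm proud of the deck. Any pot fits any well.
- slide (a joint): Battery slide switch, travel 12 mm along the shaker's +y: 0 = off (the -y end, away from the toggle), 0.012 = on (the end nearer the toggle). An over-centre detent (about 4 N to push over) snaps it to whichever end it is nearer and holds it there. It is on at the start.
- slide_ridge (a point): Centre of the top of the slide switch's ridge; moves with the switch. The flush grey plate (26 mm along travel, 20 mm across, 0.5 mm proud of the deck) carries one upright ridge in its middle, 4 mm thick along the travel, 18 mm wide across it and 6.5 mm high above the deck: push the ridge sideways. The deck is clear for 45 mm on either side along the travel.
- flip (a joint): Lean of the toggle bat (rad) about an axis parallel to the shaker's x: 0 = standby (0.42 from vertical, towards the shaker's -y), 0.84 = run (0.42 towards +y). A fixed gate in the middle blocks it unless the bat is pulled out 8 mm or more; then it swings freely. Let go halfway it may perch on the gate. Starts at 0; about 0.1 rad of play when seated.
- bat (a joint): How far the toggle bat is pulled out along its own length, 0 to 0.012 m; a spring of 3.4 N (seated) to 6.7 N (fully out) draws it back in. Seated = 0.
- bat_grip (a point): Middle of the toggle bat's aluminium paddle head, 50 mm from the pivot along the bat when seated; moves with the bat; point z axis along the bat, outward. The head is a bar 12 mm thick along the shaker's x (flat faces to pinch), 11 mm the other way, 28 mm long (34 to 62 mm from the pivot). The gate's two cheeks below it reach 20 mm above the deck, 11.5 mm either side of the bat's plane of swing.
- toggle_pivot (a point): The toggle's pivot, fixed on the shaker, 34 mm above the table; the bat swings about the line through it parallel to the shaker's x.
- jar: Bystander: a paint jar, 44 mm in diameter, 75 mm tall. Origin at the centre of its underside. Not to be moved.
- eraser: Bystander: an off-white eraser block 42 x 26 x 16 mm. Origin at the centre of its underside. Not to be moved.
- tape: Bystander: a roll of masking tape lying flat, 96 mm in diameter, 24 mm tall. Origin at the centre of its underside. Not to be moved.
- knife: Bystander: a palette knife 190 mm long lying flat along its own x, well away from the pots. Not to be moved.
- tin: Bystander: a paint tin 90 mm in diameter, 120 mm tall, beyond the shaker's +y end. Origin at the centre of its underside. Not to be moved.

How it is judged:
By the outcome, as a careful person would: the job done as asked, in the order asked, and still so for the second after the job is handed in, with the robot touching nothing.
Of pot0, pot1, pot2, pot3, pot4 only 3 to 5 are there at a start; the rules pass over those that are not, and their reading is None.
At some moment in a run one of pot0, pot1, pot2, pot3, pot4 may be knocked a few centimetres aside while the robot is not near it.
It also fails if it takes over 210 s, if anything falls off the work surface, if the arm or the gripper's body presses on something with over 40 N, if the wrist force passes 120 N, or if a joint passes its speed limit or range.

ROBOT

A 7-joint arm with a two-finger parallel gripper is mounted at the origin on the work surface. World frame = base frame: x ahead of the robot, y to its left, z up, the work surface at z = 0. Lengths are in m, angles in rad, forces in N, time in s.
With the tool pointing down it reaches from about 0.35 to 0.775 m from the base axis. Payload 3.1 kg.
Tool frame: the origin (TCP) lies at the very end of the fingers, on their centre line; the grasp point (between the pads) lies 19 mm behind it (r.grip_depth is the z of the grasp point in the tool frame, in m); z points along the fingers, y is the line along which they close (so a half turn about z gives the same grasp; the last joint's range is limited). The gripper opens to 85 mm and grips with 20 to 120 N. Pads are 22 mm wide; open, the fingers measure 114 mm over their backs; the gripper's body (76 mm by 85 mm) begins 54 mm behind the grasp point. The pads swing forward as they close: fully open they stand 13 mm farther back than shut.
Start: joints at [1.188, 0.311, 0.014, 1.512, -0.004, 1.319, -0.027], TCP at [0.184, -0.518, 0.231] pointing down, gripper open.
Joint ranges: [-2.7, 2.7], [-0.3, 1.91], [-1.27, 1.3], [0.12, 2.57], [-1.44, 4.58], [0.2, 2.03], [-3.05, 3.05]. Speed limits (rad/s): [2.79, 2.79, 3.14, 3.14, 3.14, 3.14, 3.14].

INTERFACE

Orientations are given as a unit quaternion [x, y, z, w].
In Python, from bench import r gives the robot as it stands.
- The arm moves only by the shell command python3 -m pendant 'ROWS' [OPENING] [FORCE]. ROWS is JSON, a list of rows, each an object with "travel": the shift along the tool's x, y, z in m, a list of three; "roll": the turn about the tool's z in degrees. A call has 1 to 20 rows; each row shifts and turns the commanded pose from where the row before left it, along the tool's axes as they then stand; what a row does not reach is not made up. A row lasts 1/8 s, in which the tool goes at most 62.5 mm and 10.7 degrees, less where a joint would pass 70% of its speed; a pose out of reach is approached as far as the arm can. A call is refused whole if a number of a shift passes 0.0625 or a number of a turn 10.7, either way. A call with a gripper value outside its range is refused whole. OPENING is the finger opening in m, from 0 to 0.0854, set as the call begins (- or left out, the last holds). The fingers move at their own pace and stop on an object; FORCE is the grip in N (left out, the last holds). Time passes only in rows, so rows that do not move let the fingers close. It gives the time, the measured TCP pose, the force, the opening and the grip force at its end, in the units of the state.
- r.observe(): the state, without advancing time (a new reading comes with each control period).
- r.camera(name): name is "side" or "top" or "wrist"; returns a dict with "pixels" (384x512x3 uint8, red, green, blue), "fx", "fy", "cx", "cy" (pixels), "rvec" (rotation vector, rad) and "tvec" (3), from world to camera coordinates, as OpenCV has them. Camera axes: x right, y down, z forward; pixel columns grow to the right and rows downward; lengths in m; the calibration is good to about 2 mm. A picture is of the moment at which its call begins. There is no depth.
- r.close_job(): hands the job in; it is judged then, once.
The state is a dict: "time": time; "q": joint angles; "joint_vel": joint speeds; "joint_efforts": joint torques, N m; "tcp_pos": TCP position; "tool_rot": TCP orientation; "wrist_force": force on the tool from outside, world axes, zero at the start; "wrist_torque": the same for the moment, N m; "gripper_width": finger opening in m; "grip_force": force on a finger pad.
Only numpy, scipy, OpenCV 4.12 (cv2) and the standard library are available. Lean on these libraries where they do the work, as an engineer would, in place of code of your own. Each camera call takes 0.05 s, during which the arm holds its last target. There are 200 camera calls.

## Working session

There is one attempt and no reset: what is moved stays moved. The work goes in short steps, Python scripts to look and compute and a shell command to move; the robot and the scene stay as the last step left them, time stands still between calls to the robot, and variables do not carry over. Pictures are saved under pics/ and viewed, at most 14 in all, crops included, and the job is handed in when it is done.

```bash
ls; mkdir -p pics
cat > h.py <<'E'
import numpy as np, cv2
from bench import r
from scipy.spatial.transform import Rotation as R
def snap(n,f=None):
    c=r.camera(n)
    if f: cv2.imwrite('pics/'+f,cv2.cvtColor(c['pixels'],cv2.COLOR_RGB2BGR))
    return c
def ray(c,u,v):
    Rm=cv2.Rodrigues(np.array(c['rvec'],float))[0]; t=np.array(c['tvec'],float).ravel()
    return -Rm.T@t, Rm.T@np.array([(u-c['cx'])/c['fx'],(v-c['cy'])/c['fy'],1.])
def onz(c,u,v,z):
    o,d=ray(c,u,v); return o+d*(z-o[2])/d[2]
def proj(c,p):
    Rm=cv2.Rodrigues(np.array(c['rvec'],float))[0]; q=Rm@np.array(p,float)+np.array(c['tvec'],float).ravel()
    return np.array([c['fx']*q[0]/q[2]+c['cx'],c['fy']*q[1]/q[2]+c['cy']])
def st():
    s=r.observe(); print('t',round(s['time'],2),'tcp',np.round(s['tcp_pos'],4),'w',round(s['gripper_width'],4),'f',np.round(s['wrist_force'],1)); 
    print('axes(cols xyz)\n',np.round(R.from_quat(s['tool_rot']).as_matrix(),3)); return s
E
python3 - <<'E'
from h import *
a=snap('top','top1.png');b=snap('side','side1.png')
for c in(a,b): print(ray(c,256,192), c['fx'])
st()
E
```

```text
pics
(array([0.43172831, 0.03089998, 1.5751336 ]), array([ 0.05503446,  0.03827517, -0.99788679])) 468.12098739774774
(array([ 0.23781123, -0.8712252 ,  0.88522192]), array([ 0.22781751,  0.73594779, -0.63758085])) 412.3954374079164
t 0.1 tcp [ 0.1836 -0.5177  0.2303] w 0.0856 f [-0.3  0.8  0.2]
axes(cols xyz)
 [[ 0.942  0.334 -0.001]
 [ 0.334 -0.942  0.002]
 [-0.    -0.002 -1.   ]]
```

View pics/top1.png

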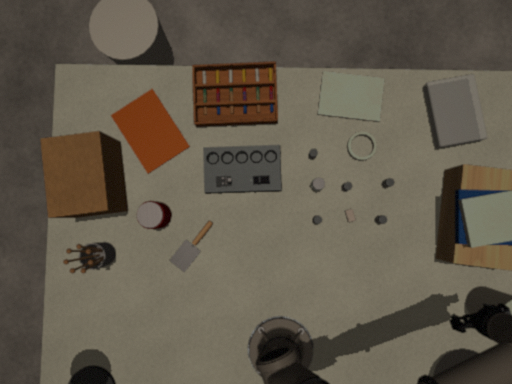

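View pics/side1.png

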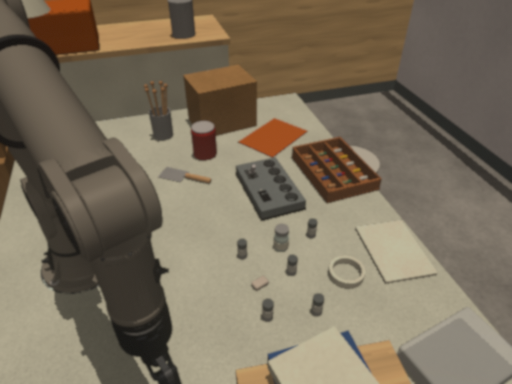

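The top view shows five pots at about (313,154), (347,187), (388,183), (317,220) and (381,220). The jar is at (318,184), the eraser at (350,215), the shaker at (243,169) with its wells along row 157, the switch near (262,180), and the toggle near (223,181).

Run:
```python
from h import *
c=snap('top');im=cv2.cvtColor(c['pixels'],cv2.COLOR_RGB2BGR)
cv2.imwrite('pics/crop1.png',cv2.resize(im[135:240,195:405],None,fx=3.8,fy=3.8,interpolation=cv2.INTER_CUBIC))
for u,v in [(313,154),(347,187),(388,183),(317,220),(381,220)]: print('pot',onz(c,u,v,.04).round(3))
print('jar',onz(c,318,184,.06).round(3),'er',onz(c,350,215,.01).round(3))
g=cv2.cvtColor(im,cv2.COLOR_BGR2GRAY)
m=((g<110)*255).astype(np.uint8)
cs,_=cv2.findContours(m,cv2.RETR_EXTERNAL,cv2.CHAIN_APPROX_SIMPLE)
for k in cs:
    (x,y),s,a=cv2.minAreaRect(k)
    if 20<cv2.contourArea(k)<5000 and 195<x<405 and 130<y<240: print((round(x,1),round(y,1)),np.round(s,1),round(a,1),onz(c,x,y,.04).round(3))
```

```text
pot [ 0.646 -0.095  0.04 ]
pot [ 0.539 -0.208  0.04 ]
pot [ 0.555 -0.341  0.04 ]
pot [ 0.429 -0.112  0.04 ]
pot [ 0.433 -0.32   0.04 ]
jar [ 0.545 -0.111  0.06 ] er [ 0.448 -0.224  0.01 ]
(316.5, 220.0) [10. 11.] 90.0 [ 0.429 -0.11   0.04 ]
(380.0, 219.5) [11. 14.] 90.0 [ 0.435 -0.316  0.04 ]
(349.6, 215.2) [15.2 10.4] 71.6 [ 0.447 -0.217  0.04 ]
(346.0, 186.5) [ 9.8 13. ] 63.4 [ 0.54  -0.205  0.04 ]
(386.3, 184.6) [12.8 18.6] 36.9 [ 0.549 -0.336  0.04 ]
(317.0, 184.0) [14.1 17. ] 45.0 [ 0.547 -0.11   0.04 ]
(313.0, 154.0) [12. 10.] 90.0 [ 0.646 -0.095  0.04 ]
(242.6, 168.6) [50.1 80.1] 88.9 [0.593 0.136 0.04 ]
(355.5, 152.0) [30.4 14.8] 45.0 [ 0.655 -0.234  0.04 ]
(365.0, 141.6) [24.  14.8] 41.2 [ 0.69  -0.265  0.04 ]
```

View pics/crop1.png

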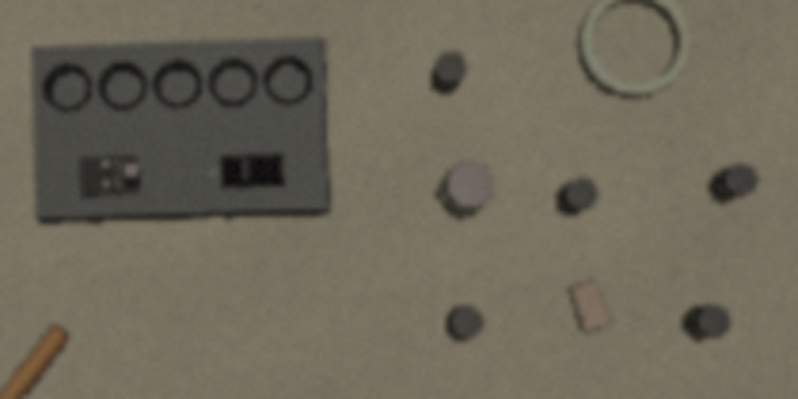

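The crop shows the five wells from (67,87) to (289,80), the switch slot at (252,170) with its ridge near (247,170), and the toggle head at (132,171) leaning toward −y (standby).

```bash
python3 - <<'E'
from h import *
c=snap('top')
f=lambda x,y:onz(c,195+x/3.8,135+y/3.8,.04)
W=[f(*p) for p in [(67,87),(123,85.5),(178,83.5),(233,82),(289,80)]]
print(np.round(W,4)); d=W[0]-W[4]; print(np.linalg.norm(d),'yaw',np.degrees(np.arctan2(-d[0],d[1])))
for p in [(33,48),(326,40),(330,212),(38,219)]: print('corner',f(*p).round(4))
print('slot',f(252,170).round(4),'ridge',f(247,170).round(4),'bat',onz(c,195+132/3.8,135+171/3.8,.085).round(4))
E
python3 -m pendant '[{"travel":[0.06,0,0],"roll":0},{"travel":[0.06,0,0],"roll":0},{"travel":[0,-0.06,0],"roll":0},{"travel":[0,-0.06,0],"roll":0},{"travel":[0.06,-0.03,0],"roll":0}]' 0.0 30
python3 -c "
from h import *
st()"
```

```text
[[0.6264 0.2358 0.04  ]
 [0.6286 0.187  0.04  ]
 [0.6313 0.1392 0.04  ]
 [0.6335 0.0914 0.04  ]
 [0.6361 0.0428 0.04  ]]
0.19321919604260354 yaw 2.895237579077819
corner [0.66   0.2664 0.04  ]
corner [0.6717 0.0114 0.04  ]
corner [0.5221 0.005  0.04  ]
corner [0.5109 0.2578 0.04  ]
slot [0.5572 0.0732 0.04  ] ridge [0.5571 0.0775 0.04  ] bat [0.5506 0.1729 0.085 ]
time: 0.82
tcp_pos: [0.2951, -0.3189, 0.2299]
tool_rot: [0.986, 0.166, -0.002, -0.001]
wrist_force: [2.7, -0.7, 0.1]
gripper_width: 0.0001
grip_force: 0.0
t 0.82 tcp [ 0.2951 -0.3189  0.2299] w 0.0001 f [ 2.7 -0.7  0.1]
axes(cols xyz)
 [[ 0.945  0.326 -0.005]
 [ 0.326 -0.945  0.001]
 [-0.004 -0.003 -1.   ]]
```

```bash
python3 -m pendant '[{"travel":[0,0,0],"roll":8},{"travel":[0,0,0],"roll":8},{"travel":[0.031,-0.045,0.005],"roll":0},{"travel":[0.031,-0.045,0.005],"roll":0},{"travel":[0.031,-0.045,0.005],"roll":0},{"travel":[0.031,-0.045,0.005],"roll":0},{"travel":[0.031,-0.045,0.005],"roll":0},{"travel":[0.031,-0.045,0.005],"roll":0},{"travel":[0.031,-0.045,0.005],"roll":0},{"travel":[0.031,-0.045,0.005],"roll":0},{"travel":[0.031,-0.045,0.005],"roll":0},{"travel":[0,0,0],"roll":0},{"travel":[0,0,0],"roll":0}]' 0.0 30
python3 -c "
from h import *
st();c=snap('wrist','w1.png');print(c['fx'],ray(c,256,192))
for p in [(.5571,.0775,.0465),(.6361,.0428,.04),(.6264,.2358,.04),(.5506,.1729,.085)]:print(p,proj(c,p).round(1))"
```

```text
time: 2.45
tcp_pos: [0.5534, 0.1005, 0.1857]
tool_rot: [1.0, 0.031, -0.001, 0.001]
wrist_force: [-0.1, -1.2, 0.2]
gripper_width: 0.0
grip_force: 0.0
t 2.45 tcp [0.5534 0.1005 0.1857] w 0.0 f [-0.1 -1.2  0.2]
axes(cols xyz)
 [[ 0.998  0.061 -0.001]
 [ 0.061 -0.998 -0.001]
 [-0.001  0.001 -1.   ]]
272.06826612494524 (array([0.62240851, 0.10549004, 0.32793398]), array([-0.29819636, -0.01322234, -0.95477778]))
(0.5571, 0.0775, 0.0465) [279.9 173.1]
(0.6361, 0.0428, 0.04) [320.3  97.4]
(0.6264, 0.2358, 0.04) [128.4  95.3]
(0.5506, 0.1729, 0.085) [180.1 183.4]
```

View pics/w1.png

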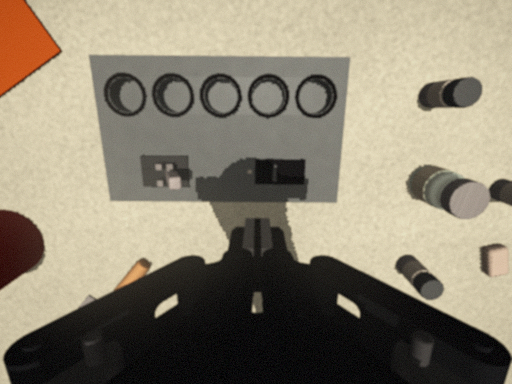

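The wrist view shows the wells at (125,94), (173,94), (221,94), (269,95) and (317,95). The switch slot is at (280,172) with its ridge near (276,172), and the bat head is at (174,183).

```bash
python3 -c "
from h import *
im=cv2.imread('pics/w1.png')
c=snap('wrist')
W=[onz(c,*p,.04)for p in[(125,94.5),(173,95),(221,95),(269,95.5),(317,95.5)]]
print(np.round(W,4));d=W[0]-W[4];print(np.linalg.norm(d),np.degrees(np.arctan2(-d[0],d[1])))
print('slot',onz(c,280,172,.04).round(4),'ridge',onz(c,276,172,.0465).round(4))
print('bat tip',onz(c,174,183,.094).round(4))
cv2.imwrite('pics/w1c.png',cv2.resize(im[130:210,120:320],None,fx=4,fy=4,interpolation=cv2.INTER_CUBIC).clip(0,127)*2)
"
```

```text
[[0.6274 0.2381 0.04  ]
 [0.6297 0.1898 0.04  ]
 [0.6326 0.1416 0.04  ]
 [0.6349 0.0933 0.04  ]
 [0.6378 0.045  0.04  ]]
0.19331430371497166 3.085415891343209
slot [0.5568 0.0758 0.04  ] ridge [0.558  0.0806 0.0465]
bat tip [0.5535 0.1748 0.094 ]
```

View pics/w1c.png

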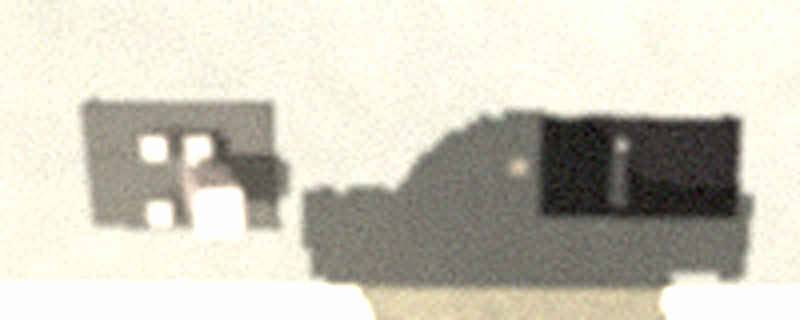

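```bash
python3 -m pendant '[{"travel":[0.004,0.002,0.03],"roll":0},{"travel":[0,0,0.04],"roll":0},{"travel":[0,0,0.04],"roll":0},{"travel":[0,0,0.02],"roll":0},{"travel":[0,0,0.0085],"roll":0},{"travel":[0,0,0],"roll":0}]' 0 30
python3 -m pendant '[{"travel":[0,0,0.004],"roll":0},{"travel":[0,0,0],"roll":0}]'
python3 -c "
from h import *
st();c=snap('wrist','w2.png');im=cv2.imread('pics/w2.png');cv2.imwrite('pics/w2c.png',cv2.resize(im[130:280,160:360],None,fx=4,fy=4,interpolation=cv2.INTER_CUBIC).clip(0,127)*2)
"
```

```text
time: 3.3
tcp_pos: [0.5579, 0.0984, 0.048]
tool_rot: [1.0, 0.03, 0.0, 0.0]
wrist_force: [-0.1, 0.7, 0.1]
gripper_width: 0.0
grip_force: 0.0
time: 3.55
tcp_pos: [0.5583, 0.0995, 0.0444]
tool_rot: [1.0, 0.031, 0.001, 0.0]
wrist_force: [0.1, 0.4, 0.1]
gripper_width: -0.0001
grip_force: 0.0
t 3.55 tcp [0.5583 0.0995 0.0444] w -0.0001 f [0.1 0.4 0.1]
axes(cols xyz)
 [[ 0.998  0.061  0.001]
 [ 0.061 -0.998  0.   ]
 [ 0.001  0.    -1.   ]]
```

View pics/w2c.png

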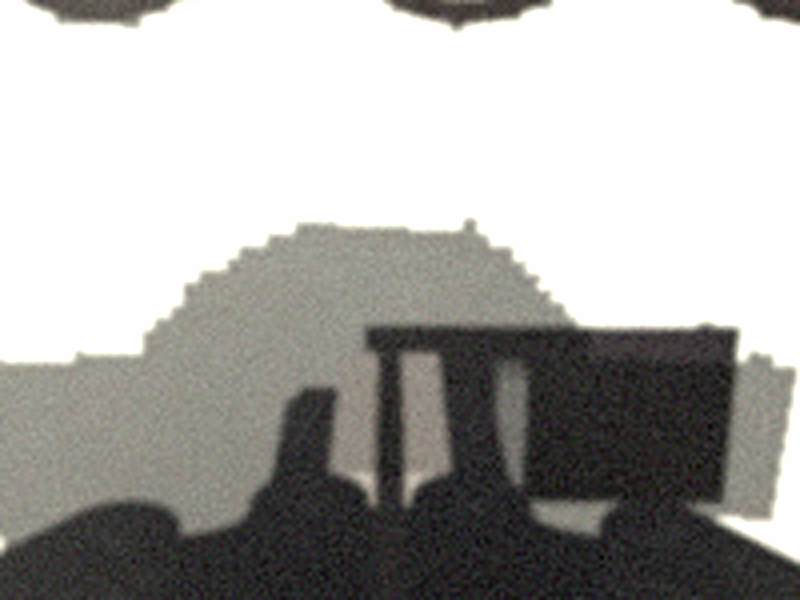

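The close view shows the closed fingers in the slot's shadow, just left (+y) of the light ridge strip at crop (512,420), with about 2–3 mm between them.

```bash
python3 -m pendant '[{"travel":[0,0,0.0015],"roll":0},{"travel":[0,0.003,0],"roll":0},{"travel":[0,0.003,0],"roll":0},{"travel":[0,0,0],"roll":0}]' 0 30
python3 -m pendant '[{"travel":[0,0.003,0],"roll":0},{"travel":[0,0.003,0],"roll":0},{"travel":[0,0,0],"roll":0}]'
python3 -m pendant '[{"travel":[0,0.003,0],"roll":0},{"travel":[0,0,0],"roll":0}]'
```

```text
time: 4.1
tcp_pos: [0.5583, 0.0929, 0.0423]
tool_rot: [1.0, 0.03, -0.0, 0.0]
wrist_force: [-0.8, 0.2, 0.9]
gripper_width: 0.0002
grip_force: 0.0
time: 4.47
tcp_pos: [0.5585, 0.0884, 0.0423]
tool_rot: [1.0, 0.031, 0.0, -0.001]
wrist_force: [0.8, 1.9, -1.4]
gripper_width: -0.0001
grip_force: 1.2
time: 4.72
tcp_pos: [0.5589, 0.0828, 0.0422]
tool_rot: [1.0, 0.03, -0.0, 0.001]
wrist_force: [0.2, 0.2, 0.3]
gripper_width: 0.0001
grip_force: 0.0
```

```bash
python3 -m pendant '[{"travel":[0,0.003,0],"roll":0},{"travel":[0,0,0],"roll":0}]'
python3 -m pendant '[{"travel":[0,0.002,0],"roll":0},{"travel":[0,0,0],"roll":0}]'
python3 -m pendant '[{"travel":[0,0.002,0],"roll":0},{"travel":[0,0,0],"roll":0}]'
```

```text
time: 4.97
tcp_pos: [0.5591, 0.0802, 0.0422]
tool_rot: [1.0, 0.03, -0.0, 0.001]
wrist_force: [0.6, 0.4, -0.2]
gripper_width: 0.0003
grip_force: 0.0
time: 5.22
tcp_pos: [0.5591, 0.0792, 0.0423]
tool_rot: [1.0, 0.031, 0.0, 0.0]
wrist_force: [-0.2, 0.3, 0.3]
gripper_width: 0.0002
grip_force: 0.0
time: 5.48
tcp_pos: [0.5591, 0.0787, 0.0423]
tool_rot: [1.0, 0.031, 0.0, -0.001]
wrist_force: [-0.1, 2.1, -0.6]
gripper_width: 0.0001
grip_force: 1.1
```

```bash
python3 -m pendant '[{"travel":[0,-0.006,0],"roll":0},{"travel":[0,0,-0.05],"roll":0},{"travel":[0,0,-0.05],"roll":0},{"travel":[0,0.04,-0.04],"roll":-10},{"travel":[0,0,0],"roll":-10},{"travel":[0,0,0],"roll":-10},{"travel":[0,0,0],"roll":-10},{"travel":[0,0,0],"roll":-10},{"travel":[0,0,0],"roll":-10},{"travel":[0,0,0],"roll":-10},{"travel":[0,0,0],"roll":-10},{"travel":[0,0,0],"roll":-10},{"travel":[0,0,0],"roll":0}]' 0.06 30
python3 -c "
from h import *
s=st();print(np.round(s['q'],2));c=snap('wrist','w3.png')
t=snap('top')
im=cv2.cvtColor(t['pixels'],cv2.COLOR_RGB2HSV);print('done')
"
```

```text
time: 7.1
tcp_pos: [0.5612, 0.0429, 0.1821]
tool_rot: [0.686, 0.728, -0.0, 0.0]
wrist_force: [0.0, -0.1, 0.5]
gripper_width: 0.0599
grip_force: 0.0
t 7.1 tcp [0.5612 0.0429 0.1821] w 0.0599 f [ 0.  -0.1  0.5]
axes(cols xyz)
 [[-0.059  0.998 -0.   ]
 [ 0.998  0.059 -0.001]
 [-0.001 -0.001 -1.   ]]
[ 0.46  0.49 -0.82  1.53  0.37  1.28 -0.35]
done
```

View pics/w3.png

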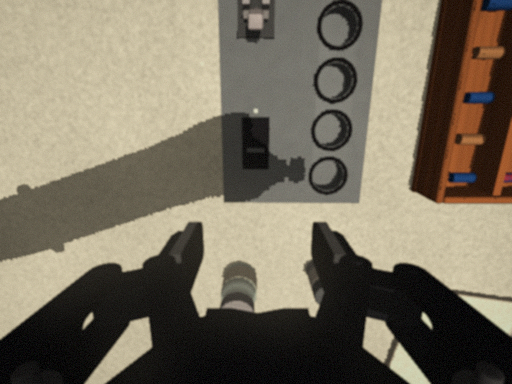

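The wrist view shows the ridge at (256,150), in the lower (−y, off) half of its slot, which spans rows 117–168, so the switch is off. Next is pot A.

```bash
python3 -m pendant '[{"travel":[-0.048,0.026,0],"roll":0},{"travel":[-0.048,0.026,0],"roll":0},{"travel":[-0.047,0.025,0],"roll":0},{"travel":[0,0,0],"roll":0},{"travel":[0,0,0],"roll":0}]' 0.06 30
python3 -c "
from h import *
s=st();c=snap('wrist','w4.png');print(proj(c,(.646,-.095,.058)),proj(c,(.646,-.095,0)))
"
```

```text
time: 7.82
tcp_pos: [0.6467, -0.0935, 0.182]
tool_rot: [0.685, 0.728, 0.0, -0.001]
wrist_force: [-0.2, 1.0, 0.3]
gripper_width: 0.06
grip_force: 0.0
t 7.83 tcp [ 0.6467 -0.0935  0.182 ] w 0.06 f [-0.2  1.   0.3]
axes(cols xyz)
 [[-0.061  0.998 -0.001]
 [ 0.998  0.061  0.001]
 [ 0.001 -0.001 -1.   ]]
[256.36136715 181.54119229] [256.53399716 169.33995348]
```

View pics/w4.png

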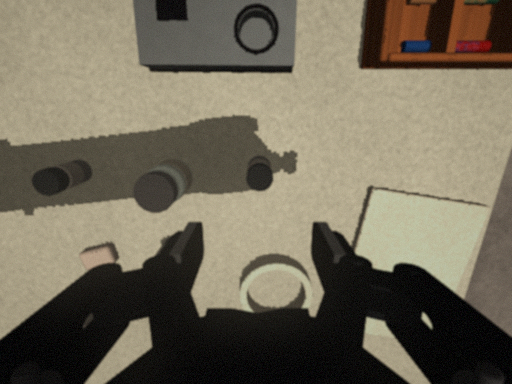

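The pot lid is at (260,175) against a predicted (256,181), so the pot is about 4 mm from the estimate. I'll correct, descend, and centre it with two squeezes.

```bash
python3 -m pendant '[{"travel":[0.004,0.003,0.04],"roll":0},{"travel":[0,0,0.05],"roll":0},{"travel":[0,0,0.04],"roll":0},{"travel":[0,0,0.023],"roll":0},{"travel":[0,0,0],"roll":0}]' 0.06 30
python3 -m pendant '[{"travel":[0,0,0],"roll":0},{"travel":[0,0,0],"roll":0},{"travel":[0,0,0],"roll":0},{"travel":[0,0,0],"roll":0}]' 0.01 20
python3 -m pendant '[{"travel":[0,0,0],"roll":0},{"travel":[0,0,0],"roll":0},{"travel":[0,0,0],"roll":10},{"travel":[0,0,0],"roll":10},{"travel":[0,0,0],"roll":10},{"travel":[0,0,0],"roll":10},{"travel":[0,0,0],"roll":10},{"travel":[0,0,0],"roll":10},{"travel":[0,0,0],"roll":10},{"travel":[0,0,0],"roll":10},{"travel":[0,0,0],"roll":10}]' 0.055
python3 -m pendant '[{"travel":[0,0,0],"roll":0},{"travel":[0,0,0],"roll":0},{"travel":[0,0,0],"roll":0},{"travel":[0,0,0],"roll":0}]' 0.01 30
python3 -m pendant '[{"travel":[0,0,-0.05],"roll":0},{"travel":[0,0,-0.06],"roll":0},{"travel":[0,0,-0.04],"roll":-10},{"travel":[0,0,0],"roll":-10},{"travel":[0,0,0],"roll":-10},{"travel":[0,0,0],"roll":-10},{"travel":[0,0,0],"roll":-10},{"travel":[0,0,0],"roll":-10},{"travel":[0,0,0],"roll":-10},{"travel":[0,0,0],"roll":-10},{"travel":[0,0,0],"roll":-10},{"travel":[0,0,0],"roll":0}]'
```

```text
time: 8.5
tcp_pos: [0.6474, -0.0883, 0.0276]
tool_rot: [0.684, 0.729, -0.001, -0.002]
wrist_force: [-0.9, -0.7, 1.7]
gripper_width: 0.06
grip_force: 0.0
time: 9.0
tcp_pos: [0.6509, -0.0897, 0.0314]
tool_rot: [0.685, 0.729, 0.001, 0.001]
wrist_force: [-1.7, 0.2, 5.7]
gripper_width: 0.027
grip_force: 21.9
time: 10.38
tcp_pos: [0.6494, -0.0902, 0.0288]
tool_rot: [1.0, 0.028, -0.0, -0.0]
wrist_force: [1.4, 0.8, -0.1]
gripper_width: 0.0549
grip_force: 0.0
time: 10.88
tcp_pos: [0.6496, -0.0904, 0.0292]
tool_rot: [1.0, 0.031, -0.0, 0.0]
wrist_force: [-0.3, -0.1, 0.5]
gripper_width: 0.0269
grip_force: 29.9
time: 12.38
tcp_pos: [0.6494, -0.0902, 0.1787]
tool_rot: [0.686, 0.728, -0.0, -0.001]
wrist_force: [0.8, 0.5, -0.7]
gripper_width: 0.0273
grip_force: 29.9
```

```bash
cat >> h.py <<'E'
def wells(c,W):
    g=cv2.GaussianBlur(cv2.cvtColor(c['pixels'],cv2.COLOR_RGB2GRAY),(3,3),0)
    for w in W:
        u,v=proj(c,w); s=abs(proj(c,w+np.array([0,.0165,0]))-[u,v]).max()*1.45
        if not(s<u<512-s and s<v<384-s): continue
        a=g[int(v-s):int(v+s),int(u-s):int(u+s)]
        deck=np.median(a); m=((a<deck*.6)*255).astype(np.uint8)
        k=max(cv2.findContours(m,cv2.RETR_EXTERNAL,cv2.CHAIN_APPROX_NONE)[0],key=cv2.contourArea)
        if len(k)<8: continue
        (x,y),ax,_=cv2.fitEllipse(cv2.convexHull(k)); x+=int(u-s);y+=int(v-s)
        print('well',w[:2].round(3),'px',round(x,1),round(y,1),np.round(ax,1),'->',onz(c,x,y,.04)[:2].round(4))
W5=np.array([[.6368,.0439,.04],[.6343,.0922,.04],[.632,.1403,.04],[.6293,.1884,.04],[.6269,.237,.04]])
E
python3 -c "
from h import *
c=snap('wrist','w5.png');wells(c,W5)
print('top');wells(snap('top'),W5)
"
```

```text
well [0.637 0.044] px 252.5 31.3 [45.  50.5] -> [0.6369 0.048 ]
topTraceback (most recent call last):
  File "<string>", line 4, in <module>
    print('top');wells(snap('top'),W5)
                 ~~~~~^^^^^^^^^^^^^^^^
  File "h.py", line 26, in wells
    k=max(cv2.findContours(m,cv2.RETR_EXTERNAL,cv2.CHAIN_APPROX_NONE)[0],key=cv2.contourArea)
ValueError: max() iterable argument is empty
```

```bash
python3 -m pendant '[{"travel":[0.047,-0.004,0],"roll":0},{"travel":[0.047,-0.003,0],"roll":0},{"travel":[0,0,0],"roll":0},{"travel":[0,0,0],"roll":0}]'
python3 -c "
from h import *
c=snap('wrist','w6.png');wells(c,W5)
im=cv2.imread('pics/w6.png');cv2.imwrite('pics/w6c.png',cv2.resize(im[0:220,140:360],None,fx=2.7,fy=2.7))
"
```

```text
time: 12.98
tcp_pos: [0.637, 0.0028, 0.1794]
tool_rot: [0.685, 0.728, -0.0, 0.001]
wrist_force: [-0.3, -1.0, -0.9]
gripper_width: 0.0271
grip_force: 29.9
well [0.637 0.044] px 257.4 134.6 [35.1 39.2] -> [0.6348 0.0466]
well [0.634 0.092] px 260.0 83.3 [42.5 45.2] -> [0.6343 0.0958]
well [0.632 0.14 ] px 260.4 27.9 [45.7 50.3] -> [0.6317 0.144 ]
```

View pics/w6c.png

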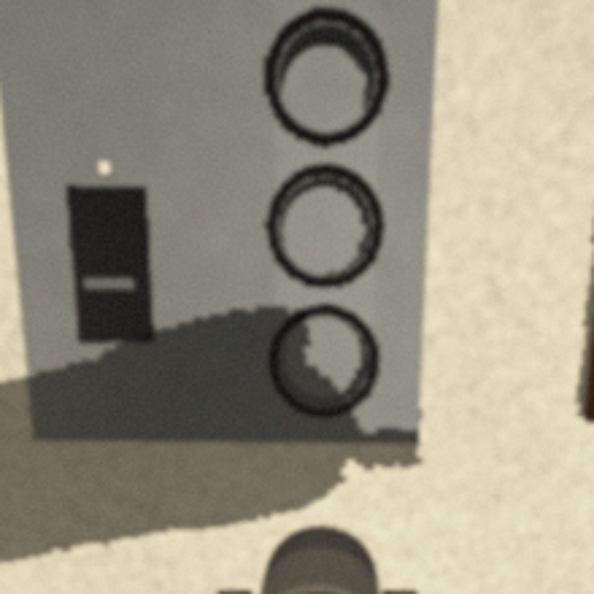

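Ring centres are at about (260,133), (260,84) and (261,28) in the full frame. From the combined views, well 0 is at about (0.637, 0.0455).

```bash
python3 -m pendant '[{"travel":[0.0426,0.0026,0],"roll":0},{"travel":[0,0,0.04],"roll":0},{"travel":[0,0,0.04],"roll":0},{"travel":[0,0,0.027],"roll":0},{"travel":[0,0,0],"roll":0},{"travel":[0,0,0],"roll":0}]'
python3 -m pendant '[{"travel":[0,0,0.003],"roll":0},{"travel":[0,0,0.003],"roll":0},{"travel":[0,0,0.003],"roll":0},{"travel":[0,0,0],"roll":0}]'
```

```text
time: 13.78
tcp_pos: [0.6376, 0.0447, 0.0732]
tool_rot: [0.686, 0.728, 0.0, 0.001]
wrist_force: [0.1, -0.5, -0.2]
gripper_width: 0.0275
grip_force: 29.7
time: 14.28
tcp_pos: [0.6366, 0.0458, 0.0629]
tool_rot: [0.685, 0.729, -0.0, -0.0]
wrist_force: [-0.5, -0.5, -0.1]
gripper_width: 0.0271
grip_force: 29.7
```

In without force. Seat it, release and lift.

```bash
python3 -m pendant '[{"travel":[0,0,0.006],"roll":0},{"travel":[0,0,0.006],"roll":0},{"travel":[0,0,0.002],"roll":0},{"travel":[0,0,0],"roll":0}]'
python3 -m pendant '[{"travel":[0,0,0.001],"roll":0},{"travel":[0,0,0.001],"roll":0},{"travel":[0,0,0],"roll":0}]'
```

```text
time: 14.78
tcp_pos: [0.6366, 0.0459, 0.0489]
tool_rot: [0.685, 0.729, -0.0, -0.0]
wrist_force: [-0.1, -0.0, -1.0]
gripper_width: 0.0274
grip_force: 29.7
time: 15.15
tcp_pos: [0.6368, 0.0459, 0.0473]
tool_rot: [0.685, 0.729, -0.0, 0.0]
wrist_force: [0.4, -0.2, 0.1]
gripper_width: 0.027
grip_force: 29.7
```

```bash
cat >> h.py <<'E'
def pots():
    c=snap('top'); g=cv2.cvtColor(c['pixels'],cv2.COLOR_RGB2GRAY)
    for k in cv2.findContours(((g<90)*255).astype(np.uint8),cv2.RETR_EXTERNAL,cv2.CHAIN_APPROX_SIMPLE)[0]:
        x,y,w,h=cv2.boundingRect(k)
        if 5<w<22 and 5<h<22 and 195<x<420 and 130<y<240: print('blob',(x,y,w,h),onz(c,x+w/2,y+h/2,.035)[:2].round(3))
def go(p,dz):
    s=r.observe(); M=R.from_quat(s['tool_rot']).as_matrix(); p=np.array([*p,s['tcp_pos'][2]])
    print('to',p[:2],'tool travel',(M.T@(p-np.array(s['tcp_pos']))).round(4),'down',round(s['tcp_pos'][2]-dz,4))
def lid(p,z=.058):  # darkest blob near the expected lid in the wrist view
    c=snap('wrist'); u,v=proj(c,[*p,z]); g=cv2.cvtColor(c['pixels'],cv2.COLOR_RGB2GRAY)
    s=abs(proj(c,[p[0],p[1]+.014,z])-[u,v]).max()
    x0,y0=int(u-2.2*s),int(v-2.2*s); a=g[y0:int(v+2.2*s),x0:int(u+2.2*s)]
    n,l,stt,ce=cv2.connectedComponentsWithStats((a<np.percentile(a,10)+.35*(np.median(a)-np.percentile(a,10))).astype(np.uint8))
    print('exp',(u.round(1),v.round(1)),'rad',s.round(1))
    for i in range(1,n):
        if stt[i,4]>80: print(' blob',stt[i],'->',onz(c,x0+ce[i][0],y0+ce[i][1],z)[:2].round(4))
E
python3 -m pendant '[{"travel":[0,0,0],"roll":0},{"travel":[0,0,0],"roll":0},{"travel":[0,0,-0.05],"roll":0},{"travel":[0,0,-0.06],"roll":0},{"travel":[0,0,-0.025],"roll":0},{"travel":[0,0,0],"roll":0}]' 0.06
python3 -c "
from h import *
pots(); go((.429,-.110),.029);go((.54,-.207),.029);go((.551,-.337),.029);go((.435,-.317),.029)"
```

```text
time: 15.9
tcp_pos: [0.6386, 0.0467, 0.1855]
tool_rot: [0.685, 0.729, 0.002, 0.002]
wrist_force: [-0.2, -1.0, -0.7]
gripper_width: 0.06
grip_force: 0.0
blob (374, 215, 13, 10) [ 0.433 -0.319]
blob (341, 182, 11, 10) [ 0.539 -0.207]
blob (381, 178, 13, 11) [ 0.553 -0.341]
blob (347, 145, 17, 16) [ 0.652 -0.235]
blob (358, 134, 16, 16) [ 0.689 -0.27 ]
to [ 0.429 -0.11 ] tool travel [-0.143  -0.2175 -0.0004] down 0.1541
to [ 0.54  -0.207] tool travel [-2.466e-01 -1.127e-01 -2.000e-04] down 0.1541
to [ 0.551 -0.337] tool travel [-3.771e-01 -1.097e-01 -2.000e-04] down 0.1541
to [ 0.435 -0.317] tool travel [-0.35   -0.2243 -0.0004] down 0.1541
```

```bash
python3 -m pendant '[{"travel":[-0.0493,-0.0226,0],"roll":0},{"travel":[-0.0493,-0.0226,0],"roll":0},{"travel":[-0.0493,-0.0226,0],"roll":0},{"travel":[-0.0493,-0.0226,0],"roll":0},{"travel":[-0.0493,-0.0226,0],"roll":0},{"travel":[0,0,0],"roll":0},{"travel":[0,0,0],"roll":0}]' 0.06
python3 -c "
from h import *
lid((.54,-.207)); pots(); go((.54,-.207),.029); snap('wrist','w7.png')"
```

```text
time: 16.82
tcp_pos: [0.5383, -0.2067, 0.1806]
tool_rot: [0.685, 0.728, -0.0, -0.002]
wrist_force: [-0.9, 0.9, 0.6]
gripper_width: 0.0602
grip_force: 0.0
exp (np.float64(259.0), np.float64(181.1)) rad 13.6
 blob [ 20   6  26  34 660] -> [ 0.5419 -0.2006]
blob (303, 217, 10, 9) [ 0.423 -0.083]
blob (310, 181, 11, 12) [ 0.537 -0.105]
blob (358, 134, 16, 15) [ 0.691 -0.27 ]
to [ 0.54  -0.207] tool travel [-0.0021  0.0005 -0.    ] down 0.1525
```

View pics/w7.png

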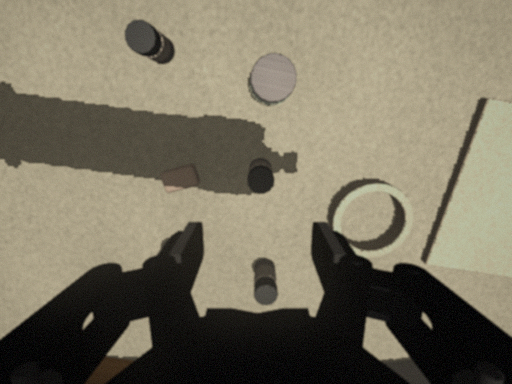

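The lid is at (261,178), so the pot is at about (0.542, −0.204). One other pot has been knocked to about (0.423, −0.083).

```bash
python3 -m pendant '[{"travel":[0.001,0.003,0.04],"roll":0},{"travel":[0,0,0.05],"roll":0},{"travel":[0,0,0.04],"roll":0},{"travel":[0,0,0.022],"roll":0},{"travel":[0,0,0],"roll":0}]' 0.06 30
python3 -m pendant '[{"travel":[0,0,0],"roll":0},{"travel":[0,0,0],"roll":0},{"travel":[0,0,0],"roll":0},{"travel":[0,0,0],"roll":0}]' 0.01 20
python3 -m pendant '[{"travel":[0,0,0],"roll":0},{"travel":[0,0,0],"roll":0},{"travel":[0,0,0],"roll":10},{"travel":[0,0,0],"roll":10},{"travel":[0,0,0],"roll":10},{"travel":[0,0,0],"roll":10},{"travel":[0,0,0],"roll":10},{"travel":[0,0,0],"roll":10},{"travel":[0,0,0],"roll":10},{"travel":[0,0,0],"roll":10},{"travel":[0,0,0],"roll":10}]' 0.055
python3 -m pendant '[{"travel":[0,0,0],"roll":0},{"travel":[0,0,0],"roll":0},{"travel":[0,0,0],"roll":0},{"travel":[0,0,0],"roll":0}]' 0.01 30
python3 -m pendant '[{"travel":[0,0,-0.05],"roll":0},{"travel":[0,0,-0.06],"roll":0},{"travel":[0,0,-0.04],"roll":-10},{"travel":[0,0,0],"roll":-10},{"travel":[0,0,0],"roll":-10},{"travel":[0,0,0],"roll":-10},{"travel":[0,0,0],"roll":-10},{"travel":[0,0,0],"roll":-10},{"travel":[0,0,0],"roll":-10},{"travel":[0,0,0],"roll":-10},{"travel":[0,0,0],"roll":-10},{"travel":[0,0,0],"roll":0}]'
python3 -c "
from h import *
st();go((.6345,.0938),.072)"
```

```text
time: 17.6
tcp_pos: [0.5408, -0.2039, 0.0283]
tool_rot: [0.684, 0.729, -0.001, -0.002]
wrist_force: [0.5, -0.5, 0.8]
gripper_width: 0.0601
grip_force: 0.0
time: 18.1
tcp_pos: [0.5437, -0.2058, 0.0319]
tool_rot: [0.685, 0.729, 0.001, 0.001]
wrist_force: [-0.4, 1.0, 5.5]
gripper_width: 0.0271
grip_force: 22.6
time: 19.48
tcp_pos: [0.5416, -0.2059, 0.0297]
tool_rot: [1.0, 0.028, -0.001, -0.0]
wrist_force: [0.0, 0.8, -0.6]
gripper_width: 0.0554
grip_force: 0.0
time: 19.98
tcp_pos: [0.5419, -0.2059, 0.0301]
tool_rot: [1.0, 0.031, -0.0, -0.0]
wrist_force: [-0.6, 0.6, -1.0]
gripper_width: 0.0271
grip_force: 29.8
time: 21.48
tcp_pos: [0.5419, -0.206, 0.1799]
tool_rot: [0.686, 0.728, 0.0, -0.0]
wrist_force: [-0.2, 0.8, -0.9]
gripper_width: 0.0272
grip_force: 29.9
t 21.48 tcp [ 0.5419 -0.206   0.1799] w 0.0272 f [-0.2  0.8 -0.9]
axes(cols xyz)
 [[-0.06   0.998 -0.001]
 [ 0.998  0.06   0.001]
 [ 0.001 -0.    -1.   ]]
to [0.6345 0.0938] tool travel [2.938e-01 1.103e-01 1.000e-04] down 0.1079
```

```bash
python3 -m pendant '[{"travel":[0.049,0.0184,0],"roll":0},{"travel":[0.049,0.0184,0],"roll":0},{"travel":[0.049,0.0184,0],"roll":0},{"travel":[0.049,0.0184,0],"roll":0},{"travel":[0.049,0.0184,0],"roll":0},{"travel":[0.049,0.0184,0],"roll":0},{"travel":[0,0,0],"roll":0},{"travel":[0,0,0],"roll":0}]'
python3 -c "
from h import *
go((.6345,.0938),.074)"
```

```text
time: 22.48
tcp_pos: [0.6342, 0.0939, 0.1798]
tool_rot: [0.685, 0.728, -0.001, 0.0]
wrist_force: [0.6, -1.4, -1.1]
gripper_width: 0.027
grip_force: 30.1
to [0.6345 0.0938] tool travel [-0.0002  0.0003  0.    ] down 0.1058
```

```bash
python3 -m pendant '[{"travel":[0,0,0.04],"roll":0},{"travel":[0,0,0.04],"roll":0},{"travel":[0,0,0.026],"roll":0},{"travel":[0,0,0],"roll":0},{"travel":[0,0,0.003],"roll":0},{"travel":[0,0,0.003],"roll":0},{"travel":[0,0,0.003],"roll":0},{"travel":[0,0,0],"roll":0}]'
```

```text
time: 23.48
tcp_pos: [0.6342, 0.0942, 0.0654]
tool_rot: [0.685, 0.729, -0.0, 0.0]
wrist_force: [-0.6, -0.2, -0.1]
gripper_width: 0.0273
grip_force: 30.2
```

```bash
python3 -m pendant '[{"travel":[0,0,0.006],"roll":0},{"travel":[0,0,0.006],"roll":0},{"travel":[0,0,0.004],"roll":0},{"travel":[0,0,0.0015],"roll":0},{"travel":[0,0,0],"roll":0}]'
python3 -m pendant '[{"travel":[0,0,0],"roll":0},{"travel":[0,0,0],"roll":0},{"travel":[0,0,-0.05],"roll":0},{"travel":[0,0,-0.06],"roll":0},{"travel":[0,0,-0.025],"roll":0},{"travel":[0,0,0],"roll":0},{"travel":[0,0,0],"roll":0}]' 0.06
python3 -c "
from h import *
pots(); go((.423,-.083),.029);go((.553,-.339),.029);go((.434,-.317),.029)"
```

```text
time: 24.1
tcp_pos: [0.6341, 0.0943, 0.0481]
tool_rot: [0.685, 0.729, -0.0, -0.0]
wrist_force: [-1.4, -0.2, 2.1]
gripper_width: 0.0272
grip_force: 30.2
time: 24.98
tcp_pos: [0.6335, 0.0939, 0.1813]
tool_rot: [0.685, 0.729, -0.001, -0.001]
wrist_force: [-0.5, 0.0, -0.7]
gripper_width: 0.0602
grip_force: 0.0
blob (374, 215, 13, 10) [ 0.433 -0.319]
blob (310, 181, 11, 12) [ 0.537 -0.105]
blob (381, 178, 13, 11) [ 0.553 -0.341]
blob (347, 145, 17, 16) [ 0.652 -0.235]
blob (358, 134, 16, 16) [ 0.689 -0.27 ]
to [ 0.423 -0.083] tool travel [-0.1635 -0.2207  0.0009] down 0.1516
to [ 0.553 -0.339] tool travel [-0.427  -0.1067  0.0007] down 0.1516
to [ 0.434 -0.317] tool travel [-0.3977 -0.2242  0.0011] down 0.1516
```

```bash
python3 -m pendant '[{"travel":[-0.053,-0.013,0],"roll":0},{"travel":[-0.053,-0.013,0],"roll":0},{"travel":[-0.053,-0.013,0],"roll":0},{"travel":[-0.053,-0.013,0],"roll":0},{"travel":[-0.053,-0.013,0],"roll":0},{"travel":[-0.053,-0.013,0],"roll":0},{"travel":[-0.053,-0.013,0],"roll":0},{"travel":[-0.053,-0.013,0],"roll":0},{"travel":[0,0,0],"roll":0},{"travel":[0,0,0],"roll":0}]' 0.06
python3 -c "
from h import *
s=st();print(np.round(s['q'],2));lid((.555,-.337)); pots(); go((.555,-.337),.029)"
```

```text
time: 26.28
tcp_pos: [0.5559, -0.3345, 0.1809]
tool_rot: [0.685, 0.728, 0.0, -0.002]
wrist_force: [0.7, -0.2, 0.1]
gripper_width: 0.06
grip_force: 0.0
t 26.27 tcp [ 0.5559 -0.3345  0.1809] w 0.06 f [ 0.7 -0.2  0.1]
axes(cols xyz)
 [[-0.061  0.998 -0.002]
 [ 0.998  0.061  0.003]
 [ 0.003 -0.002 -1.   ]]
[ 0.86  0.61 -0.58  1.27  0.33  1.36  0.35]
exp (np.float64(256.2), np.float64(183.1)) rad 13.5
 blob [ 20  17  25  28 567] -> [ 0.557  -0.3369]
blob (303, 217, 10, 9) [ 0.423 -0.083]
blob (310, 181, 11, 12) [ 0.537 -0.105]
blob (347, 145, 17, 16) [ 0.652 -0.235]
blob (358, 134, 16, 15) [ 0.691 -0.27 ]
to [ 0.555 -0.337] tool travel [-0.0041 -0.0023 -0.    ] down 0.1529
```

```bash
python3 -m pendant '[{"travel":[-0.003,0,0.04],"roll":0},{"travel":[0,0,0.05],"roll":0},{"travel":[0,0,0.04],"roll":0},{"travel":[0,0,0.022],"roll":0},{"travel":[0,0,0],"roll":0}]' 0.06 30
python3 -m pendant '[{"travel":[0,0,0],"roll":0},{"travel":[0,0,0],"roll":0},{"travel":[0,0,0],"roll":0},{"travel":[0,0,0],"roll":0}]' 0.01 20
python3 -m pendant '[{"travel":[0,0,0],"roll":0},{"travel":[0,0,0],"roll":0},{"travel":[0,0,0],"roll":10},{"travel":[0,0,0],"roll":10},{"travel":[0,0,0],"roll":10},{"travel":[0,0,0],"roll":10},{"travel":[0,0,0],"roll":10},{"travel":[0,0,0],"roll":10},{"travel":[0,0,0],"roll":10},{"travel":[0,0,0],"roll":10},{"travel":[0,0,0],"roll":10}]' 0.055
python3 -m pendant '[{"travel":[0,0,0],"roll":0},{"travel":[0,0,0],"roll":0},{"travel":[0,0,0],"roll":0},{"travel":[0,0,0],"roll":0}]' 0.01 30
python3 -m pendant '[{"travel":[0,0,-0.05],"roll":0},{"travel":[0,0,-0.06],"roll":0},{"travel":[0,0,-0.04],"roll":-10},{"travel":[0,0,0],"roll":-10},{"travel":[0,0,0],"roll":-10},{"travel":[0,0,0],"roll":-10},{"travel":[0,0,0],"roll":-10},{"travel":[0,0,0],"roll":-10},{"travel":[0,0,0],"roll":-10},{"travel":[0,0,0],"roll":-10},{"travel":[0,0,0],"roll":-10},{"travel":[0,0,0],"roll":0}]'
python3 -c "
from h import *
st();go((.632,.142),.074)"
```

```text
time: 27.0
tcp_pos: [0.5556, -0.3354, 0.0285]
tool_rot: [0.684, 0.73, -0.0, -0.003]
wrist_force: [0.5, 0.3, 0.5]
gripper_width: 0.0598
grip_force: 0.0
time: 27.5
tcp_pos: [0.5583, -0.3383, 0.0327]
tool_rot: [0.685, 0.729, 0.001, 0.002]
wrist_force: [-0.5, 1.0, 5.1]
gripper_width: 0.0271
grip_force: 22.3
time: 28.88
tcp_pos: [0.5562, -0.3382, 0.0302]
tool_rot: [1.0, 0.028, -0.001, -0.0]
wrist_force: [-0.5, -0.4, -0.2]
gripper_width: 0.0553
grip_force: 0.0
time: 29.38
tcp_pos: [0.5566, -0.3384, 0.0307]
tool_rot: [1.0, 0.031, -0.0, -0.0]
wrist_force: [-0.3, -1.0, 0.4]
gripper_width: 0.0276
grip_force: 29.3
time: 30.88
tcp_pos: [0.5565, -0.3381, 0.1803]
tool_rot: [0.686, 0.728, 0.0, -0.001]
wrist_force: [0.2, 0.1, -0.9]
gripper_width: 0.0272
grip_force: 29.6
t 30.88 tcp [ 0.5565 -0.3381  0.1803] w 0.0272 f [ 0.2  0.1 -0.9]
axes(cols xyz)
 [[-0.06   0.998 -0.001]
 [ 0.998  0.06   0.001]
 [ 0.001 -0.001 -1.   ]]
to [0.632 0.142] tool travel [4.747e-01 1.042e-01 4.000e-04] down 0.1063
```

```bash
python3 -m pendant '[{"travel":[0.0527,0.0116,0],"roll":0},{"travel":[0.0527,0.0116,0],"roll":0},{"travel":[0.0527,0.0116,0],"roll":0},{"travel":[0.0527,0.0116,0],"roll":0},{"travel":[0.0527,0.0116,0],"roll":0},{"travel":[0.0527,0.0116,0],"roll":0},{"travel":[0.0527,0.0116,0],"roll":0},{"travel":[0.0527,0.0116,0],"roll":0},{"travel":[0.0527,0.0116,0],"roll":0},{"travel":[0,0,0],"roll":0},{"travel":[0,0,0],"roll":0}]'
python3 -c "
from h import *
go((.632,.142),.074);wells(snap('wrist'),W5)"
```

```text
time: 32.25
tcp_pos: [0.6317, 0.1412, 0.1805]
tool_rot: [0.685, 0.728, -0.001, 0.0]
wrist_force: [-0.6, 0.3, -1.9]
gripper_width: 0.0272
grip_force: 29.8
to [0.632 0.142] tool travel [ 0.0008  0.0004 -0.    ] down 0.1065Traceback (most recent call last):
  File "<string>", line 3, in <module>
    go((.632,.142),.074);wells(snap('wrist'),W5)
                         ~~~~~^^^^^^^^^^^^^^^^^^
  File "h.py", line 26, in wells
    k=max(cv2.findContours(m,cv2.RETR_EXTERNAL,cv2.CHAIN_APPROX_NONE)[0],key=cv2.contourArea)
ValueError: max() iterable argument is empty
```

```bash
python3 -m pendant '[{"travel":[0.0005,0,0.04],"roll":0},{"travel":[0,0,0.04],"roll":0},{"travel":[0,0,0.026],"roll":0},{"travel":[0,0,0],"roll":0},{"travel":[0,0,0.003],"roll":0},{"travel":[0,0,0.003],"roll":0},{"travel":[0,0,0.003],"roll":0},{"travel":[0,0,0],"roll":0}]'
```

```text
time: 33.3
tcp_pos: [0.6317, 0.142, 0.0659]
tool_rot: [0.685, 0.729, -0.0, 0.0]
wrist_force: [-0.1, -0.5, -1.2]
gripper_width: 0.0272
grip_force: 29.8
```

```bash
python3 -m pendant '[{"travel":[0,0,0.006],"roll":0},{"travel":[0,0,0.006],"roll":0},{"travel":[0,0,0.004],"roll":0},{"travel":[0,0,0.001],"roll":0},{"travel":[0,0,0],"roll":0}]'
python3 -m pendant '[{"travel":[0,0,0],"roll":0},{"travel":[0,0,0],"roll":0},{"travel":[0,0,-0.05],"roll":0},{"travel":[0,0,-0.06],"roll":0},{"travel":[0,0,-0.025],"roll":0},{"travel":[0,0,0],"roll":0},{"travel":[0,0,0],"roll":0}]' 0.06
python3 -c "
from h import *
pots(); go((.425,-.081),.029);go((.436,-.315),.029)"
```

```text
time: 33.92
tcp_pos: [0.6318, 0.1422, 0.0488]
tool_rot: [0.685, 0.729, 0.0, 0.0]
wrist_force: [-0.5, -0.0, -1.2]
gripper_width: 0.0273
grip_force: 29.5
time: 34.8
tcp_pos: [0.631, 0.1416, 0.1824]
tool_rot: [0.685, 0.729, -0.001, -0.0]
wrist_force: [0.2, 0.8, -0.8]
gripper_width: 0.06
grip_force: 0.0
blob (303, 217, 10, 9) [ 0.423 -0.083]
blob (374, 215, 13, 10) [ 0.433 -0.319]
blob (310, 181, 11, 12) [ 0.537 -0.105]
blob (347, 145, 17, 16) [ 0.652 -0.235]
blob (358, 134, 16, 16) [ 0.689 -0.27 ]
to [ 0.425 -0.081] tool travel [-0.2094 -0.219   0.001 ] down 0.1527
to [ 0.436 -0.315] tool travel [-0.4436 -0.2225  0.0012] down 0.1527
```

```bash
python3 -m pendant '[{"travel":[-0.035,-0.0365,0],"roll":0},{"travel":[-0.035,-0.0365,0],"roll":0},{"travel":[-0.035,-0.0365,0],"roll":0},{"travel":[-0.035,-0.0365,0],"roll":0},{"travel":[-0.035,-0.0365,0],"roll":0},{"travel":[-0.035,-0.0365,0],"roll":0},{"travel":[0,0,0],"roll":0},{"travel":[0,0,0],"roll":0},{"travel":[0,0,0],"roll":0}]' 0.06
python3 -c "
from h import *
s=st();print(np.round(s['q'],2));lid((.425,-.081)); go((.425,-.081),.030)"
```

```text
time: 35.98
tcp_pos: [0.4266, -0.0796, 0.1835]
tool_rot: [0.684, 0.729, 0.0, -0.0]
wrist_force: [-0.0, -0.3, -0.1]
gripper_width: 0.0601
grip_force: 0.0
t 35.98 tcp [ 0.4266 -0.0796  0.1835] w 0.0601 f [-0.  -0.3 -0.1]
axes(cols xyz)
 [[-0.064  0.998 -0.   ]
 [ 0.998  0.064  0.001]
 [ 0.001 -0.    -1.   ]]
[ 0.69  0.15 -0.61  1.86  0.09  1.15  0.12]
exp (np.float64(255.3), np.float64(181.1)) rad 13.5
 blob [ 20   7  25  34 630] -> [ 0.4266 -0.0757]
to [ 0.425 -0.081] tool travel [-0.0013 -0.0018 -0.    ] down 0.1535
```

```bash
python3 -m pendant '[{"travel":[-0.001,0,0.04],"roll":0},{"travel":[0,0,0.05],"roll":0},{"travel":[0,0,0.04],"roll":0},{"travel":[0,0,0.024],"roll":0},{"travel":[0,0,0],"roll":0}]' 0.06 30
python3 -m pendant '[{"travel":[0,0,0],"roll":0},{"travel":[0,0,0],"roll":0},{"travel":[0,0,0],"roll":0},{"travel":[0,0,0],"roll":0}]' 0.01 20
python3 -m pendant '[{"travel":[0,0,0],"roll":0},{"travel":[0,0,0],"roll":0},{"travel":[0,0,0],"roll":10},{"travel":[0,0,0],"roll":10},{"travel":[0,0,0],"roll":10},{"travel":[0,0,0],"roll":10},{"travel":[0,0,0],"roll":10},{"travel":[0,0,0],"roll":10},{"travel":[0,0,0],"roll":10},{"travel":[0,0,0],"roll":10},{"travel":[0,0,0],"roll":10}]' 0.055
python3 -m pendant '[{"travel":[0,0,0],"roll":0},{"travel":[0,0,0],"roll":0},{"travel":[0,0,0],"roll":0},{"travel":[0,0,0],"roll":0}]' 0.01 30
python3 -m pendant '[{"travel":[0,0,-0.05],"roll":0},{"travel":[0,0,-0.06],"roll":0},{"travel":[0,0,-0.04],"roll":-10},{"travel":[0,0,0],"roll":-10},{"travel":[0,0,0],"roll":-10},{"travel":[0,0,0],"roll":-10},{"travel":[0,0,0],"roll":-10},{"travel":[0,0,0],"roll":-10},{"travel":[0,0,0],"roll":-10},{"travel":[0,0,0],"roll":-10},{"travel":[0,0,0],"roll":-10},{"travel":[0,0,0],"roll":0}]'
python3 -c "
from h import *
go((.6293,.19),.074)"
```

```text
time: 36.65
tcp_pos: [0.4248, -0.0806, 0.0281]
tool_rot: [0.684, 0.729, -0.001, -0.002]
wrist_force: [0.2, 0.4, 0.1]
gripper_width: 0.0598
grip_force: 0.0
time: 37.15
tcp_pos: [0.4276, -0.082, 0.031]
tool_rot: [0.685, 0.729, 0.001, 0.001]
wrist_force: [0.1, 0.9, 6.3]
gripper_width: 0.0274
grip_force: 22.0
time: 38.52
tcp_pos: [0.4257, -0.0821, 0.0295]
tool_rot: [1.0, 0.028, -0.0, -0.0]
wrist_force: [0.3, 0.5, -0.0]
gripper_width: 0.055
grip_force: 0.0
time: 39.02
tcp_pos: [0.426, -0.0819, 0.0297]
tool_rot: [1.0, 0.031, -0.0, -0.0]
wrist_force: [0.6, 0.9, 0.5]
gripper_width: 0.027
grip_force: 29.5
time: 40.52
tcp_pos: [0.4258, -0.0821, 0.1795]
tool_rot: [0.686, 0.728, -0.0, -0.0]
wrist_force: [0.5, 0.1, -0.2]
gripper_width: 0.0274
grip_force: 29.9
to [0.6293 0.19  ] tool travel [ 2.595e-01  2.194e-01 -1.000e-04] down 0.1055
```

```bash
python3 -m pendant '[{"travel":[0.0371,0.0313,0],"roll":0},{"travel":[0.0371,0.0313,0],"roll":0},{"travel":[0.0371,0.0313,0],"roll":0},{"travel":[0.0371,0.0313,0],"roll":0},{"travel":[0.0371,0.0313,0],"roll":0},{"travel":[0.0371,0.0313,0],"roll":0},{"travel":[0.0371,0.0313,0],"roll":0},{"travel":[0,0,0],"roll":0},{"travel":[0,0,0],"roll":0}]'
python3 -c "
from h import *
go((.6293,.19),.074)"
```

```text
time: 41.65
tcp_pos: [0.6285, 0.19, 0.179]
tool_rot: [0.686, 0.728, -0.001, 0.0]
wrist_force: [0.0, -1.1, 0.1]
gripper_width: 0.027
grip_force: 30.1
to [0.6293 0.19  ] tool travel [-0.      0.0008 -0.    ] down 0.105
```

```bash
python3 -m pendant '[{"travel":[0,0.0006,0.04],"roll":0},{"travel":[0,0,0.04],"roll":0},{"travel":[0,0,0.026],"roll":0},{"travel":[0,0,0],"roll":0},{"travel":[0,0,0.003],"roll":0},{"travel":[0,0,0.003],"roll":0},{"travel":[0,0,0.003],"roll":0},{"travel":[0,0,0],"roll":0}]'
```

```text
time: 42.65
tcp_pos: [0.6293, 0.1907, 0.0648]
tool_rot: [0.685, 0.729, -0.0, -0.0]
wrist_force: [-0.6, 0.3, -0.2]
gripper_width: 0.0272
grip_force: 30.3
```

```bash
python3 -m pendant '[{"travel":[0,0,0.006],"roll":0},{"travel":[0,0,0.006],"roll":0},{"travel":[0,0,0.004],"roll":0},{"travel":[0,0,0.001],"roll":0},{"travel":[0,0,0],"roll":0}]'
python3 -m pendant '[{"travel":[0,0,0],"roll":0},{"travel":[0,0,0],"roll":0},{"travel":[0,0,-0.05],"roll":0},{"travel":[0,0,-0.06],"roll":0},{"travel":[0,0,-0.025],"roll":0},{"travel":[0,0,0],"roll":0},{"travel":[0,0,0],"roll":0}]' 0.05
python3 -c "
from h import *
pots(); go((.436,-.315),.029)"
```

```text
time: 43.28
tcp_pos: [0.6294, 0.1908, 0.0479]
tool_rot: [0.685, 0.729, -0.0, -0.0]
wrist_force: [-0.1, -0.1, 0.3]
gripper_width: 0.0272
grip_force: 30.5
time: 44.15
tcp_pos: [0.6287, 0.1902, 0.1812]
tool_rot: [0.685, 0.729, -0.001, -0.0]
wrist_force: [1.3, -0.9, -1.7]
gripper_width: 0.0497
grip_force: 0.0
blob (374, 215, 13, 10) [ 0.433 -0.319]
blob (309, 181, 12, 12) [ 0.537 -0.104]
blob (347, 145, 17, 16) [ 0.652 -0.235]
blob (358, 134, 16, 16) [ 0.689 -0.27 ]
to [ 0.436 -0.315] tool travel [-0.4923 -0.2231  0.0014] down 0.1516
```

```bash
python3 -m pendant '[{"travel":[-0.0492,-0.0223,0],"roll":0},{"travel":[-0.0492,-0.0223,0],"roll":0},{"travel":[-0.0492,-0.0223,0],"roll":0},{"travel":[-0.0492,-0.0223,0],"roll":0},{"travel":[-0.0492,-0.0223,0],"roll":0},{"travel":[-0.0492,-0.0223,0],"roll":0},{"travel":[-0.0492,-0.0223,0],"roll":0},{"travel":[-0.0492,-0.0223,0],"roll":0},{"travel":[-0.0492,-0.0223,0],"roll":0},{"travel":[-0.0492,-0.0223,0],"roll":0},{"travel":[0,0,0],"roll":0},{"travel":[0,0,0],"roll":0},{"travel":[0,0,0],"roll":0}]' 0.06
python3 -c "
from h import *
s=st();print(np.round(s['q'],2));lid((.436,-.315)); go((.436,-.315),.030)"
```

```text
time: 45.82
tcp_pos: [0.4379, -0.3119, 0.1822]
tool_rot: [0.684, 0.73, 0.0, -0.001]
wrist_force: [-0.2, -0.6, 0.1]
gripper_width: 0.06
grip_force: 0.0
t 45.83 tcp [ 0.4379 -0.3119  0.1822] w 0.06 f [-0.2 -0.6  0.1]
axes(cols xyz)
 [[-0.065  0.998 -0.   ]
 [ 0.998  0.065  0.002]
 [ 0.002 -0.    -1.   ]]
[ 0.82  0.34 -0.3   1.61  0.1   1.21  0.56]
exp (np.float64(255.0), np.float64(183.1)) rad 13.5
 blob [ 18  10  25  35 633] -> [ 0.436  -0.3133]
to [ 0.436 -0.315] tool travel [-0.0028 -0.0022 -0.    ] down 0.1524
```

```bash
python3 -m pendant '[{"travel":[-0.006,-0.002,0.04],"roll":0},{"travel":[0,0,0.05],"roll":0},{"travel":[0,0,0.04],"roll":0},{"travel":[0,0,0.023],"roll":0},{"travel":[0,0,0],"roll":0}]' 0.06 30
python3 -m pendant '[{"travel":[0,0,0],"roll":0},{"travel":[0,0,0],"roll":0},{"travel":[0,0,0],"roll":0},{"travel":[0,0,0],"roll":0}]' 0.01 20
python3 -m pendant '[{"travel":[0,0,0],"roll":0},{"travel":[0,0,0],"roll":0},{"travel":[0,0,0],"roll":10},{"travel":[0,0,0],"roll":10},{"travel":[0,0,0],"roll":10},{"travel":[0,0,0],"roll":10},{"travel":[0,0,0],"roll":10},{"travel":[0,0,0],"roll":10},{"travel":[0,0,0],"roll":10},{"travel":[0,0,0],"roll":10},{"travel":[0,0,0],"roll":10}]' 0.055
python3 -m pendant '[{"travel":[0,0,0],"roll":0},{"travel":[0,0,0],"roll":0},{"travel":[0,0,0],"roll":0},{"travel":[0,0,0],"roll":0}]' 0.01 30
python3 -m pendant '[{"travel":[0,0,-0.05],"roll":0},{"travel":[0,0,-0.06],"roll":0},{"travel":[0,0,-0.04],"roll":-10},{"travel":[0,0,0],"roll":-10},{"travel":[0,0,0],"roll":-10},{"travel":[0,0,0],"roll":-10},{"travel":[0,0,0],"roll":-10},{"travel":[0,0,0],"roll":-10},{"travel":[0,0,0],"roll":-10},{"travel":[0,0,0],"roll":-10},{"travel":[0,0,0],"roll":-10},{"travel":[0,0,0],"roll":0}]'
python3 -c "
from h import *
go((.6265,.2384),.074)"
```

```text
time: 46.5
tcp_pos: [0.4345, -0.3179, 0.0279]
tool_rot: [0.684, 0.729, -0.0, -0.003]
wrist_force: [1.0, 0.1, 1.3]
gripper_width: 0.0596
grip_force: 0.0
time: 47.0
tcp_pos: [0.4369, -0.3207, 0.0315]
tool_rot: [0.685, 0.729, 0.0, 0.002]
wrist_force: [-0.7, -0.1, 5.1]
gripper_width: 0.0273
grip_force: 21.5
time: 48.38
tcp_pos: [0.4351, -0.32, 0.0293]
tool_rot: [1.0, 0.028, -0.0, -0.0]
wrist_force: [0.1, -0.3, 0.4]
gripper_width: 0.0548
grip_force: 0.0
time: 48.88
tcp_pos: [0.4354, -0.3202, 0.0296]
tool_rot: [1.0, 0.031, -0.0, -0.0]
wrist_force: [0.3, 0.1, -1.0]
gripper_width: 0.0269
grip_force: 29.5
time: 50.38
tcp_pos: [0.4352, -0.3202, 0.1795]
tool_rot: [0.686, 0.728, -0.0, -0.0]
wrist_force: [-0.9, 0.0, -0.5]
gripper_width: 0.027
grip_force: 29.8
to [0.6265 0.2384] tool travel [5.462e-01 2.243e-01 2.000e-04] down 0.1055
```

```bash
python3 -m pendant '[{"travel":[0.0497,0.0204,0],"roll":0},{"travel":[0.0497,0.0204,0],"roll":0},{"travel":[0.0497,0.0204,0],"roll":0},{"travel":[0.0497,0.0204,0],"roll":0},{"travel":[0.0497,0.0204,0],"roll":0},{"travel":[0.0497,0.0204,0],"roll":0},{"travel":[0.0497,0.0204,0],"roll":0},{"travel":[0.0497,0.0204,0],"roll":0},{"travel":[0.0497,0.0204,0],"roll":0},{"travel":[0.0497,0.0204,0],"roll":0},{"travel":[0.0497,0.0204,0],"roll":0},{"travel":[0,0,0],"roll":0},{"travel":[0,0,0],"roll":0}]'
python3 -c "
from h import *
go((.6267,.2384),.074)"
```

```text
time: 52.0
tcp_pos: [0.6257, 0.2386, 0.1791]
tool_rot: [0.686, 0.728, -0.001, 0.0]
wrist_force: [0.7, -0.6, -0.7]
gripper_width: 0.0271
grip_force: 29.9
to [0.6267 0.2384] tool travel [-0.0002  0.001  -0.    ] down 0.1051
```

```bash
python3 -m pendant '[{"travel":[-0.0004,0.0006,0.04],"roll":0},{"travel":[0,0,0.04],"roll":0},{"travel":[0,0,0.026],"roll":0},{"travel":[0,0,0],"roll":0},{"travel":[0,0,0.003],"roll":0},{"travel":[0,0,0.003],"roll":0},{"travel":[0,0,0.003],"roll":0},{"travel":[0,0,0],"roll":0}]'
```

```text
time: 53.0
tcp_pos: [0.6264, 0.2389, 0.0649]
tool_rot: [0.685, 0.729, -0.0, 0.0]
wrist_force: [-0.3, -0.4, -1.6]
gripper_width: 0.0269
grip_force: 30.2
```

```bash
python3 -m pendant '[{"travel":[0,0,0.006],"roll":0},{"travel":[0,0,0.006],"roll":0},{"travel":[0,0,0.004],"roll":0},{"travel":[0,0,0.001],"roll":0},{"travel":[0,0,0],"roll":0}]'
python3 -m pendant '[{"travel":[0,0,0],"roll":0},{"travel":[0,0,0],"roll":0},{"travel":[0,0,-0.05],"roll":0},{"travel":[0,0,-0.06],"roll":0},{"travel":[0,0,-0.025],"roll":0},{"travel":[0,0,0],"roll":0},{"travel":[0,0,0],"roll":0}]' 0.05
python3 -m pendant '[{"travel":[-0.06,-0.01,0],"roll":0},{"travel":[-0.06,-0.01,0],"roll":0},{"travel":[-0.06,-0.02,0],"roll":0},{"travel":[-0.025,-0.02,0],"roll":0},{"travel":[0,0,0],"roll":0},{"travel":[0,0,0],"roll":0}]' 0.0
python3 -c "
from h import *
go((.559,.048),.0425);snap('wrist','w8.png');t=snap('side')
im=cv2.cvtColor(t['pixels'],cv2.COLOR_RGB2BGR);cv2.imwrite('pics/side2.png',cv2.resize(im[140:260,215:335],None,fx=4,fy=4,interpolation=cv2.INTER_CUBIC))"
```

```text
time: 53.62
tcp_pos: [0.6265, 0.239, 0.0478]
tool_rot: [0.685, 0.729, 0.0, -0.0]
wrist_force: [-0.5, -0.1, -0.8]
gripper_width: 0.0268
grip_force: 30.4
time: 54.5
tcp_pos: [0.6257, 0.2384, 0.1812]
tool_rot: [0.685, 0.729, -0.001, -0.0]
wrist_force: [0.6, -0.4, -0.2]
gripper_width: 0.0502
grip_force: 0.0
time: 55.25
tcp_pos: [0.5788, 0.0326, 0.1815]
tool_rot: [0.685, 0.729, -0.0, -0.001]
wrist_force: [-0.3, -0.3, 1.1]
gripper_width: 0.0001
grip_force: 0.0
to [0.559 0.048] tool travel [ 0.0166 -0.0188  0.0001] down 0.139
```

View pics/w8.png

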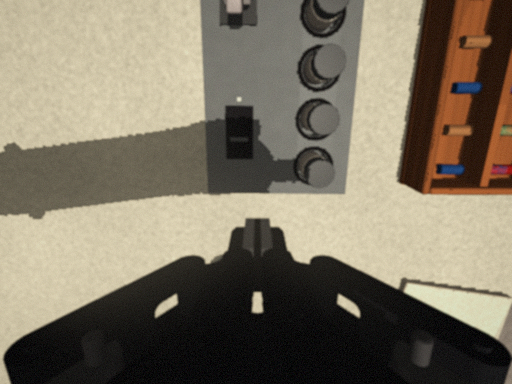

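View pics/side2.png

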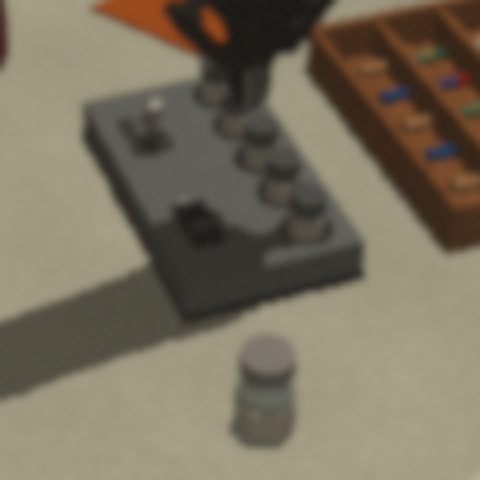

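All five pots stand evenly in their wells. The ridge at (238,139) is still off.

```bash
python3 -c "
from h import *
print(onz(snap('wrist'),238.5,139,.0465))"
python3 -m pendant '[{"travel":[0.0166,-0.019,0.03],"roll":0},{"travel":[0,0,0.04],"roll":0},{"travel":[0,0,0.04],"roll":0},{"travel":[0,0,0.02],"roll":0},{"travel":[0,0,0.009],"roll":0},{"travel":[0,0,0],"roll":0},{"travel":[0,0,0],"roll":0}]' 0 30
```

```text
[0.5579763 0.0724064 0.0465   ]
time: 56.28
tcp_pos: [0.5606, 0.0472, 0.045]
tool_rot: [0.685, 0.729, 0.001, 0.001]
wrist_force: [0.5, -0.2, 0.9]
gripper_width: -0.0001
grip_force: 0.0
```

```bash
python3 -m pendant '[{"travel":[0,-0.002,0.0025],"roll":0},{"travel":[0.004,0,0],"roll":0},{"travel":[0.004,0,0],"roll":0},{"travel":[0.003,0,0],"roll":0},{"travel":[0,0,0],"roll":0}]'
python3 -m pendant '[{"travel":[0.003,0,0],"roll":0},{"travel":[0.003,0,0],"roll":0},{"travel":[0,0,0],"roll":0}]'
python3 -m pendant '[{"travel":[0.003,0,0],"roll":0},{"travel":[0.002,0,0],"roll":0},{"travel":[0,0,0],"roll":0}]'
```

```text
time: 56.9
tcp_pos: [0.5569, 0.0571, 0.0414]
tool_rot: [0.685, 0.729, -0.0, 0.0]
wrist_force: [-0.9, -1.2, 0.9]
gripper_width: 0.0003
grip_force: 0.7
time: 57.28
tcp_pos: [0.5562, 0.0655, 0.0412]
tool_rot: [0.685, 0.729, 0.001, -0.001]
wrist_force: [-0.1, 0.0, -0.4]
gripper_width: -0.0004
grip_force: 0.0
time: 57.65
tcp_pos: [0.556, 0.069, 0.0412]
tool_rot: [0.685, 0.729, 0.0, -0.0]
wrist_force: [-0.2, -0.3, -0.4]
gripper_width: -0.0003
grip_force: 0.0
```

```bash
python3 -m pendant '[{"travel":[0.0015,0,0],"roll":0},{"travel":[0,0,0],"roll":0}]'
python3 -m pendant '[{"travel":[0.0015,0,0],"roll":0},{"travel":[0,0,0],"roll":0}]'
```

```text
time: 57.9
tcp_pos: [0.556, 0.0692, 0.0412]
tool_rot: [0.685, 0.728, -0.0, 0.0]
wrist_force: [-0.3, -1.8, 0.2]
gripper_width: 0.0002
grip_force: 1.1
time: 58.15
tcp_pos: [0.5559, 0.0693, 0.0412]
tool_rot: [0.686, 0.728, -0.001, 0.001]
wrist_force: [0.0, -5.9, 1.5]
gripper_width: 0.0005
grip_force: 2.6
```

```bash
python3 -m pendant '[{"travel":[-0.008,0,0],"roll":0},{"travel":[0,0,-0.05],"roll":0},{"travel":[0,0,-0.06],"roll":0},{"travel":[0.045,0.003,-0.04],"roll":0},{"travel":[0.045,0.003,0],"roll":0},{"travel":[0,0,0],"roll":0},{"travel":[0,0,0],"roll":0},{"travel":[0,0,0],"roll":0}]' 0.03 25
python3 -c "
from h import *
st();snap('wrist','w9.png');im=cv2.imread('pics/w9.png');cv2.imwrite('pics/w9c.png',cv2.resize(im[40:240,160:360],None,fx=3,fy=3,interpolation=cv2.INTER_CUBIC))"
```

```text
time: 59.15
tcp_pos: [0.5569, 0.1522, 0.1907]
tool_rot: [0.686, 0.728, -0.001, -0.0]
wrist_force: [0.2, -0.7, 1.1]
gripper_width: 0.0299
grip_force: 0.0
t 59.15 tcp [0.5569 0.1522 0.1907] w 0.0299 f [ 0.2 -0.7  1.1]
axes(cols xyz)
 [[-0.059  0.998 -0.001]
 [ 0.998  0.059 -0.001]
 [-0.001 -0.001 -1.   ]]
```

View pics/w9c.png

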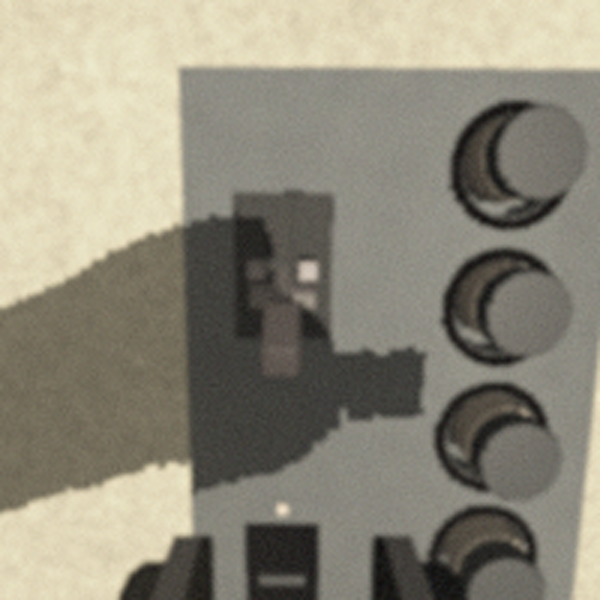

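The head's end face is at crop (281,360), the base plate is centred at (283,265) and the gate posts are at rows 270 and 298. The ridge at row 580 now sits in the upper (on) part of its slot.

```bash
python3 -c "
from h import *
c=snap('wrist');f=lambda x,y,z:print((x,y),onz(c,160+x/3,40+y/3,z).round(4))
f(283,265,.04);f(282.5,270,.06);f(282.5,298,.06);f(281,360,.0906);f(281,375,.088);f(281,345,.093)
for y in(.172,.18,.2):
  for z in (.0906,):print(proj(c,(.553,y,z)))
"
```

```text
(283, 265) [0.5511 0.2014 0.04  ]
(282.5, 270) [0.5512 0.2011 0.06  ]
(282.5, 298) [0.5517 0.192  0.06  ]
(281, 360) [0.5524 0.1768 0.0906]
(281, 375) [0.5527 0.1717 0.088 ]
(281, 345) [0.5522 0.1818 0.093 ]
[254.00817826 165.28454867]
[254.49993978 156.55911231]
[255.76811252 134.05763537]
```

```bash
python3 -m pendant '[{"travel":[0.0275,-0.003,0.03],"roll":0},{"travel":[0,0,0.04],"roll":0},{"travel":[0,0,0.03],"roll":0},{"travel":[0,0,0.02],"roll":0},{"travel":[0,0,0.005],"roll":0},{"travel":[0,0,0],"roll":0},{"travel":[0,0,0],"roll":0}]' 0.03 30
python3 -m pendant '[{"travel":[0,0,0],"roll":0},{"travel":[0,0,0],"roll":0},{"travel":[0,0,0],"roll":0}]' 0.0 40
python3 -c "
from h import *
st()"
```

```text
time: 60.12
tcp_pos: [0.5531, 0.1813, 0.0675]
tool_rot: [0.685, 0.728, 0.001, 0.001]
wrist_force: [-0.1, 0.5, -0.3]
gripper_width: 0.0302
grip_force: 0.0
time: 60.5
tcp_pos: [0.5521, 0.1812, 0.0674]
tool_rot: [0.685, 0.729, 0.0, 0.0]
wrist_force: [-2.4, -1.5, 5.6]
gripper_width: 0.0112
grip_force: 41.2
t 60.5 tcp [0.5521 0.1812 0.0674] w 0.0112 f [-2.4 -1.5  5.6]
axes(cols xyz)
 [[-0.062  0.998  0.   ]
 [ 0.998  0.062 -0.   ]
 [-0.     0.    -1.   ]]
```

```bash
python3 -m pendant '[{"travel":[-0.0015,0,-0.0032],"roll":0},{"travel":[-0.0015,0,-0.0032],"roll":0},{"travel":[-0.0014,0,-0.0034],"roll":0},{"travel":[0,0,0],"roll":0},{"travel":[0,0,0],"roll":0}]'
```

```text
time: 61.12
tcp_pos: [0.5522, 0.1774, 0.0759]
tool_rot: [0.685, 0.729, 0.0, -0.0]
wrist_force: [0.6, 4.0, -4.9]
gripper_width: 0.0113
grip_force: 39.8
```

```bash
python3 -m pendant '[{"travel":[0.004,0,-0.0015],"roll":0},{"travel":[0.0041,0,-0.0014],"roll":0},{"travel":[0.0042,0,-0.0011],"roll":0},{"travel":[0.0042,0,-0.0007],"roll":0},{"travel":[0.0043,0,-0.0004],"roll":0},{"travel":[0.0043,0,-0.0002],"roll":0},{"travel":[0,0,0],"roll":0},{"travel":[0,0,0],"roll":0}]'
```

```text
time: 62.12
tcp_pos: [0.5506, 0.2022, 0.0814]
tool_rot: [0.685, 0.729, 0.0, -0.0]
wrist_force: [-0.2, -3.6, -7.0]
gripper_width: 0.0109
grip_force: 39.0
```

```bash
python3 -m pendant '[{"travel":[0.0043,0,0.0002],"roll":0},{"travel":[0.0043,0,0.0004],"roll":0},{"travel":[0.0042,0,0.0007],"roll":0},{"travel":[0.0042,0,0.0011],"roll":0},{"travel":[0,0,0],"roll":0}]'
python3 -m pendant '[{"travel":[0.0041,0,0.0014],"roll":0},{"travel":[0.004,0,0.0015],"roll":0},{"travel":[0,0,0],"roll":0},{"travel":[0,0,0],"roll":0}]'
```

```text
time: 62.75
tcp_pos: [0.5497, 0.2183, 0.0792]
tool_rot: [0.685, 0.729, -0.0, 0.0]
wrist_force: [-0.4, -4.3, -3.5]
gripper_width: 0.0109
grip_force: 38.9
time: 63.25
tcp_pos: [0.5494, 0.2256, 0.0763]
tool_rot: [0.685, 0.728, -0.001, 0.001]
wrist_force: [0.7, -6.0, -3.4]
gripper_width: 0.0109
grip_force: 38.9
```

```bash
python3 -m pendant '[{"travel":[-0.0014,0,0.0032],"roll":0},{"travel":[-0.0014,0,0.0032],"roll":0},{"travel":[-0.0012,0,0.0028],"roll":0},{"travel":[0,0,0],"roll":0},{"travel":[0,0,0],"roll":0}]'
```

```text
time: 63.88
tcp_pos: [0.5496, 0.2258, 0.0697]
tool_rot: [0.684, 0.729, 0.002, -0.001]
wrist_force: [-3.6, -2.5, 7.0]
gripper_width: 0.0107
grip_force: 39.9
```

```bash
python3 -m pendant '[{"travel":[0,0,0],"roll":0},{"travel":[0,0,0],"roll":0},{"travel":[0,0,0],"roll":0}]' 0.035
python3 -m pendant '[{"travel":[0,0,-0.03],"roll":0},{"travel":[0,0,-0.05],"roll":0},{"travel":[-0.02,0,-0.05],"roll":0},{"travel":[-0.05,0,0],"roll":0},{"travel":[0,0,0],"roll":0},{"travel":[0,0,0],"roll":0},{"travel":[0,0,0],"roll":0}]'
python3 -c "
from h import *
s=st();c=snap('wrist','w10.png')
for th in(0,.42):
  for R_ in(.062,.074): print(th,R_,proj(c,(.5505,.201+R_*np.sin(th),.034+R_*np.cos(th))).round(1))
im=cv2.imread('pics/w10.png');a=cv2.resize(im[0:230,150:380],None,fx=2.6,fy=2.6,interpolation=cv2.INTER_CUBIC)
cv2.imwrite('pics/w10c.png',a)"
```

```text
time: 64.25
tcp_pos: [0.55, 0.2239, 0.0673]
tool_rot: [0.685, 0.729, 0.001, -0.0]
wrist_force: [0.5, -0.5, -0.1]
gripper_width: 0.0351
grip_force: 0.0
time: 65.12
tcp_pos: [0.5533, 0.1546, 0.1965]
tool_rot: [0.684, 0.729, 0.0, -0.001]
wrist_force: [0.8, 1.2, -0.3]
gripper_width: 0.0349
grip_force: 0.0
t 65.12 tcp [0.5533 0.1546 0.1965] w 0.0349 f [ 0.8  1.2 -0.3]
axes(cols xyz)
 [[-0.064  0.998 -0.001]
 [ 0.998  0.064  0.001]
 [ 0.001 -0.001 -1.   ]]
0 0.062 [257.2 136. ]
0 0.074 [257.2 137.3]
0.42 0.062 [259.  106.3]
0.42 0.074 [259.5 100. ]
```

View pics/w10c.png

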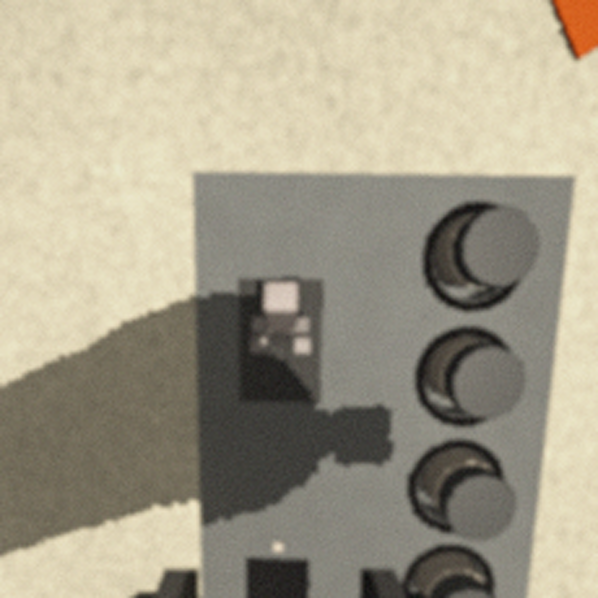

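The head's end face is at (258,114). That is a lean of about 0.31 rad toward run, possibly just the play, possibly a perch. I'll nudge it gently toward +y with closed fingers to find out.

```bash
python3 -m pendant '[{"travel":[0.033,-0.002,0.03],"roll":0},{"travel":[0,0,0.05],"roll":0},{"travel":[0,0,0.034],"roll":0},{"travel":[0,0,0],"roll":0},{"travel":[0,0,0],"roll":0}]' 0.0 30
python3 -m pendant '[{"travel":[0.004,0,0],"roll":0},{"travel":[0.004,0,0],"roll":0},{"travel":[0.003,0,0],"roll":0},{"travel":[0,0,0],"roll":0}]'
python3 -m pendant '[{"travel":[0.003,0,0],"roll":0},{"travel":[0,0,0],"roll":0}]'
python3 -m pendant '[{"travel":[0.003,0,0],"roll":0},{"travel":[0,0,0],"roll":0}]'
```

```text
time: 65.8
tcp_pos: [0.5508, 0.1869, 0.0843]
tool_rot: [0.685, 0.729, 0.001, 0.0]
wrist_force: [-0.6, -0.2, 0.7]
gripper_width: -0.0001
grip_force: 0.0
time: 66.3
tcp_pos: [0.5492, 0.1973, 0.0832]
tool_rot: [0.685, 0.729, 0.0, 0.0]
wrist_force: [-0.3, -0.4, 0.1]
gripper_width: -0.0
grip_force: 0.0
time: 66.55
tcp_pos: [0.5489, 0.2, 0.0828]
tool_rot: [0.685, 0.729, 0.0, -0.0]
wrist_force: [-0.5, -0.3, 0.3]
gripper_width: -0.0001
grip_force: 0.0
time: 66.8
tcp_pos: [0.5487, 0.2031, 0.0829]
tool_rot: [0.685, 0.729, 0.0, -0.0]
wrist_force: [0.5, 0.5, -0.3]
gripper_width: 0.0002
grip_force: 0.0
```

```bash
python3 -m pendant '[{"travel":[0.002,0,0],"roll":0},{"travel":[0,0,0],"roll":0}]'
python3 -m pendant '[{"travel":[0.0015,0,0],"roll":0},{"travel":[0,0,0],"roll":0}]'
python3 -m pendant '[{"travel":[0.0015,0,0],"roll":0},{"travel":[0,0,0],"roll":0}]'
```

```text
time: 67.05
tcp_pos: [0.5486, 0.205, 0.0829]
tool_rot: [0.685, 0.729, 0.0, -0.0]
wrist_force: [-0.5, -0.1, -1.5]
gripper_width: 0.0005
grip_force: 0.0
time: 67.3
tcp_pos: [0.5486, 0.2059, 0.0829]
tool_rot: [0.685, 0.729, -0.0, 0.0]
wrist_force: [0.2, 0.0, 0.0]
gripper_width: 0.0001
grip_force: 0.2
time: 67.55
tcp_pos: [0.5486, 0.2064, 0.0828]
tool_rot: [0.685, 0.728, -0.001, 0.001]
wrist_force: [0.9, -2.4, 1.1]
gripper_width: 0.0001
grip_force: 1.4
```

```bash
python3 -m pendant '[{"travel":[-0.012,0,0],"roll":0},{"travel":[-0.01,0,-0.05],"roll":0},{"travel":[-0.03,0.002,-0.06],"roll":0},{"travel":[0,0,0],"roll":0},{"travel":[0,0,0],"roll":0},{"travel":[0,0,0],"roll":0}]'
python3 -c "
from h import *
def blob(c,p,h,pc):
    u,v=proj(c,p);x0,y0=int(u-h),int(v-h);im=c['pixels'][y0:int(v+h),x0:int(u+h)].astype(int)
    g=im[...,0]-0*im[...,2]; m=(g>np.percentile(g,pc)).astype(np.uint8)
    n,l,s,ce=cv2.connectedComponentsWithStats(m)
    for i in range(1,n):
        if s[i,4]>4: print('  blob',s[i],(ce[i]+[x0,y0]).round(1))
P=lambda th,r_:(.5505,.201+r_*np.sin(th),.034+r_*np.cos(th))
w=snap('wrist');sd=snap('side')
for n,c,h in(('wrist',w,28),('side',sd,12)):
    print(n);blob(c,P(.36,.062),h,88)
    for th in(.3,.36,.42):
        print(th,[proj(c,P(th,q)).round(1) for q in(.06,.072)])
"
```

```text
time: 68.3
tcp_pos: [0.552, 0.1585, 0.1871]
tool_rot: [0.684, 0.729, -0.001, -0.001]
wrist_force: [-0.6, -0.5, 0.3]
gripper_width: -0.0005
grip_force: 0.0
wrist
  blob [45  0  9 11 36] [281.4  91.4]
  blob [ 21  18  15  13 159] [259.3 111.3]
  blob [46 28  6  4  9] [280.2 116.2]
  blob [47 32  4  3  5] [280.6 120.2]
  blob [32 38  6  4 19] [267.1 126.7]
  blob [33 48  6  6 34] [267.5 137.4]
0.3 [array([259.9, 120. ]), array([260.3, 116. ])]
0.36 [array([260.2, 115.8]), array([260.6, 110.8])]
0.42 [array([260.4, 111.8]), array([260.9, 105.6])]
side
  blob [11  7 13  7 54] [253.3 155. ]
0.3 [array([249. , 158.8]), array([248.7, 155.4])]
0.36 [array([248.7, 158.5]), array([248.3, 155. ])]
0.42 [array([248.4, 158.3]), array([248. , 154.8])]
```

The nudge met a firm stop at about 0.42 rad, so the bat is fully over. I'll confirm it is seated by probing the height of its tip: about 0.093 if seated, at least 0.100 if still out.

```bash
python3 -m pendant '[{"travel":[0.033,0,0.02],"roll":0},{"travel":[0.033,0,0.02],"roll":0},{"travel":[0,0,0.036],"roll":0},{"travel":[0,0,0],"roll":0},{"travel":[0,0,0],"roll":0}]'
python3 -m pendant '[{"travel":[0,0,0.004],"roll":0},{"travel":[0,0,0],"roll":0},{"travel":[0,0,0.004],"roll":0},{"travel":[0,0,0],"roll":0}]'
python3 -m pendant '[{"travel":[0,0,0.003],"roll":0},{"travel":[0,0,0],"roll":0}]'
python3 -m pendant '[{"travel":[0,0,0.0025],"roll":0},{"travel":[0,0,0],"roll":0}]'
```

```text
time: 69.03
tcp_pos: [0.5499, 0.2235, 0.1133]
tool_rot: [0.685, 0.728, 0.0, 0.0]
wrist_force: [0.4, 0.6, 0.2]
gripper_width: 0.0002
grip_force: 0.0
time: 69.53
tcp_pos: [0.5492, 0.2236, 0.1045]
tool_rot: [0.685, 0.728, -0.0, -0.0]
wrist_force: [0.2, 0.7, -0.2]
gripper_width: -0.0001
grip_force: 0.0
time: 69.78
tcp_pos: [0.5491, 0.2237, 0.1014]
tool_rot: [0.685, 0.729, -0.0, -0.0]
wrist_force: [-0.2, 0.1, 0.5]
gripper_width: -0.0002
grip_force: 0.0
time: 70.03
tcp_pos: [0.5492, 0.2237, 0.099]
tool_rot: [0.685, 0.729, -0.0, -0.0]
wrist_force: [0.5, 0.5, 0.1]
gripper_width: -0.0001
grip_force: 0.0
```

```bash
python3 -m pendant '[{"travel":[0,0,0.0025],"roll":0},{"travel":[0,0,0],"roll":0}]'
python3 -m pendant '[{"travel":[0,0,0.002],"roll":0},{"travel":[0,0,0],"roll":0}]'
```

```text
time: 70.28
tcp_pos: [0.5492, 0.2237, 0.0965]
tool_rot: [0.685, 0.729, -0.0, -0.0]
wrist_force: [-0.6, -0.3, 0.2]
gripper_width: 0.0001
grip_force: 0.0
time: 70.53
tcp_pos: [0.5492, 0.2237, 0.0946]
tool_rot: [0.685, 0.729, -0.0, -0.0]
wrist_force: [0.0, 0.1, 0.2]
gripper_width: 0.0001
grip_force: 0.0
```

There is no contact at 0.0946, so the bat is seated. Retreat and hand in.

```bash
python3 -m pendant '[{"travel":[0,0,-0.05],"roll":0},{"travel":[0,0,-0.06],"roll":0},{"travel":[-0.03,-0.04,-0.03],"roll":0},{"travel":[-0.03,-0.04,0],"roll":0},{"travel":[-0.03,-0.04,0],"roll":0},{"travel":[0,0,0],"roll":0},{"travel":[0,0,0],"roll":0},{"travel":[0,0,0],"roll":0},{"travel":[0,0,0],"roll":0}]'
python3 -c "
from h import *
pots();print(r.close_job())"
```

```text
time: 71.65
tcp_pos: [0.4358, 0.1275, 0.2347]
tool_rot: [0.685, 0.729, 0.0, -0.0]
wrist_force: [-0.2, -0.3, 0.5]
gripper_width: 0.0
grip_force: 0.0
blob (309, 181, 13, 12) [ 0.537 -0.105]
blob (347, 144, 17, 17) [ 0.654 -0.235]
blob (358, 134, 16, 17) [ 0.688 -0.27 ]
the job is handed in; nothing more can be done
None
```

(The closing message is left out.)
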